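# Stand the red colour chart on its kickstand beside the red sweets

## Robot

A 6-joint arm with a two-finger parallel gripper is mounted at the origin on the work surface. World frame = base frame: x ahead of the robot, y to its left, z up, the work surface at z = 0. Lengths are in mm, angles in rad, forces in N, time in s.
With the tool pointing down it reaches from about 275 to 750 mm from the base axis. Payload 10.2 kg.
Tool frame: the origin (TCP) lies at the very end of the fingers, on their centre line; the grasp point (between the pads) lies 19 mm behind it (ctrl.pinch_z is the distance from the TCP to the grasp point, in mm); y points along the fingers, z is the direction in which the jaws open and shut, and the axes are right-handed (so a half turn about y gives the same grasp; the last joint's range is limited). The gripper opens to 85 mm and grips with 20 to 120 N. Pads are 22 mm wide; open, the fingers measure 114 mm over their backs; the gripper's body (76 mm by 85 mm) begins 54 mm behind the grasp point. The pads swing forward as they close: fully open they stand 13 mm farther back than shut.
Start: joints at [1.095, 0.313, 1.498, -0, 1.331, -0.223], TCP at [131.324, 508.316, 231.294] pointing down, gripper open.
Joint ranges: [-2.94, 2.94], [-0.97, 2.17], [0.19, 2.56], [-1.23, 4.37], [0.02, 3.11], [-2.88, 2.88]. Speed limits (rad/s): [2.39, 2.39, 3.01, 3.14, 3.14, 3.14].

## Interface

Orientations are given as a unit quaternion [w, x, y, z].
In Python, from rig import sense, eyes, ctrl gives the robot as it stands. The module is installed in compiled form; this text tells all that it offers.
- The arm moves only by the shell command python3 -m handwheel 'ROWS' [FORCE]. ROWS is JSON, a list of rows, each an object of numbers: "grip": the finger opening in mm, from 0 to 85.4; "tx", "ty", "tz": the shift along the tool's x, y, z in mm; "wx", "wy", "wz": the turn, a rotation vector about the tool's x, y, z in rad. In form: [{"grip": .., "tx": .., "ty": .., "tz": .., "wx": .., "wy": .., "wz": ..}, ...]. A call has 1 to 10 rows; each row shifts and turns the commanded pose from where the row before left it, along the tool's axes as they then stand; what a row does not reach is not made up. A row lasts 1/12 s, in which the tool goes at most 41.7 mm and 7.16 degrees, less where a joint would pass 70% of its speed; a pose out of reach is approached as far as the arm can. A call is refused whole if a number of a shift passes 41.7 or a number of a turn 0.125, either way. A call with a gripper value outside its range is refused whole. The fingers move at their own pace and stop on an object; FORCE is the grip in N (left out, the last holds). Time passes only in rows, so rows that do not move let the fingers close. It gives the time, the measured TCP pose, the force and the opening at its end, in the units of the state.
- sense(): the state, without advancing time (a new reading comes with each control period).
- eyes.capture(name): name is "side" or "top"; returns a dict with "pixels" (400x640x3 uint8, red, green, blue), "mtx" (3x3 intrinsics, pixels), "R" (3x3) and "t" (3): a world point X has camera coordinates R X + t. Camera axes: x right, y down, z forward; pixel columns grow to the right and rows downward; lengths in mm; the calibration is good to about 2 mm. A picture is of the moment at which its call begins. There is no depth.
- ctrl.finish_job(): hands the job in, once; it reports no verdict.
The state is a dict: "time_s": time; "joints": joint angles; "dq": joint speeds; "tau": joint torques, N m; "eef_pos": TCP position; "ee_rot": TCP orientation; "force": force on the tool from outside, world axes, zero at the start; "wrist_torque": the same for the moment, N m; "grip_width": opening from 0.0 (shut) to 1.0 (fully open).
Only numpy, scipy, OpenCV 4.12 (cv2) and the standard library are available. Lean on these libraries where they do the work, as an engineer would, in place of code of your own. Each camera call takes 0.05 s, during which the arm holds its last target.

## Task

The red colour chart is parked in the peg rack with its kickstand leg folded against its back. Unfold the leg all the way to its stop, take the chart out of the rack and stand it upright on its lower edge and leg on the bench beside the dish of red sweets: coloured face towards that dish, the dish in front of the middle of the chart, close (less than a hand's breadth from chart to dish rim) but not touching. Set it down gently, do not let it drop, and leave the dishes, moulds and jar where they are.

Things in the scene. Friction and masses are not known exactly. Their poses are not given: they have to be found in the camera images.
- chart: Stiff white board 200 wide (y) x 170 tall (z) x 10 thick (x), 0.34 kg. Origin: centre of the lower edge, mid thickness. +x: coloured face; -x: back with the leg; +z: up the board. Starts loose and upright in the rack slot nearest the robot, back to the robot, lower edge 16 above the bench. Standing with its leg open it leans back 0.31 rad, on the back corner of its lower edge and the foot.
- leg (a joint): Kickstand leg's angle, rad: 0 folded against the back, 0.58 open at its stop; starts 0 to 0.12. A dark bar 30 wide (chart y), 10 thick, from the hinge to a rubber foot, 3 mm clear of the board when folded. Opening swings the foot away from the back (chart -x). Stiff hinge, 0.04 N m friction, stays where left.
- leg_hinge (a point): The leg's hinge axis (parallel to chart y) at chart (-13, 0, 120) mm; its bracket is 56 wide and covers chart z 107 to 137. Axes as the chart's.
- leg_foot (a point): Centre of the leg's round rubber foot (radius 6, 36 long along chart y), 110 mm from the hinge, on the leg's free end.
- rack: Wooden peg rack 170 (x) x 196 (y), fixed; origin: centre of its underside. Two rails along x at y = +-88, 20 wide, tops at 14, each with seven pegs 8 thick, 60 tall, at x = -66, -44 .. 66; 10 high cross bar at each end. The chart stands between pegs at x = -55 (4 mm play in all), blue mould at 11, pink at 55. +x points roughly away from the robot.
- dish_red: Clear glass dish, 100 diameter, 18 high, loose, with four red heart-shaped sweets. Origin: centre of its underside, z up.
- dish_green: Clear glass dish, 100 diameter, 18 high, loose, with four round green sweets; leave it. Origin: centre of its underside.
- mould_blue: Blue hard plastic mould tray 194 x 104 tall x 11 thick, standing loose in the rack; leave it. Origin: centre of its lower edge.
- mould_pink: Pink mould tray of the same size, standing loose in the rack's last slot; leave it. Origin: centre of its lower edge.
- jar: White closed jar, 48 diameter, 75 high, loose, standing out to the robot's left; leave it. Origin: centre of its underside. All things stand on a green mat whose top is at z = 2 mm.
- chart_top (a point): Middle of the chart's top edge, axes as the chart's. Nothing is fitted to either face in the top 30 mm: the 10 mm board can be pinched there.
Mind the look-alikes: they are no part of the job. Of the things that look like the chart, the larger one is meant.

How it is judged (in metres and radians):
On the way:
1. the kickstand leg is unfolded to its stop (value of joint leg above 0.5 rad), for 0.2 s.
At the end, for the whole second after the job is handed in: Chart at rest on lower edge and leg foot, leg open over 0.5 rad, leaning back 0.22-0.42 rad; red dish's centre 50-150 mm in front of it (chart x), within 50 mm of its middle (chart y), not touching; dishes and jar within 20 mm, moulds within 30 mm of their start (value of joint leg above 0.5 rad and angle between chart's own z axis and vertical between 0.22 and 0.42 rad and height (world z) of chart below 0.012 m and height (world z) of leg_foot below 0.013 m and x of dish_red in the frame of chart between 0.05 and 0.15 m and y of dish_red in the frame of chart between -0.05 and 0.05 m and contact force between chart and dish_red below 0.05 N and linear speed of chart below 0.02 m/s and angular speed of chart below 0.1 rad/s and distance of each of dish_red, dish_green, jar from where it was at the start of the episode below 0.02 m and distance of each of mould_blue, mould_pink from where it was at the start of the episode below 0.03 m).
It fails at once if the chart is dropped or falls over (faster than 0.4 m/s while nothing of the robot touches it) (linear speed of chart above 0.4 m/s and contact force between chart and the fingers below 0.02 N and contact force between chart and the arm below 0.02 N).
It fails at once if a dish or the jar is pushed more than 20 mm (distance of any of dish_red, dish_green, jar from where it was at the start of the episode above 0.02 m).
It fails at once if a mould tray is moved more than 30 mm (distance of any of mould_blue, mould_pink from where it was at the start of the episode above 0.03 m).
It also fails if it takes over 54 s, if anything falls off the work surface, if the arm or the gripper's body presses on something with over 40 N, if the wrist force passes 120 N, or if a joint passes its speed limit or range.

## Working session

There is one attempt and no reset: what is moved stays moved. The work goes in short steps, Python scripts to look and compute and a shell command to move; the robot and the scene stay as the last step left them, time stands still between calls to the robot, and variables do not carry over. Pictures are saved under pics/ and viewed, and the job is handed in when it is done.

```bash
mkdir -p pics; python3 - <<'E'
from rig import sense, eyes, ctrl
import cv2,json
s=sense();print({k:s[k] for k in('time_s','eef_pos','ee_rot','force','grip_width')},ctrl.pinch_z)
for n in('side','top'):
    c=eyes.capture(n);cv2.imwrite(f'pics/{n}0.png',c['pixels'][:,:,::-1]);print(n,c['mtx'],c['R'],c['t'])
E
```

```text
{'time_s': 0.0, 'eef_pos': array([131.21747607, 508.0748483 , 230.70958219]), 'ee_rot': array([-0.70102586,  0.70190224, -0.08930742,  0.0889954 ]), 'force': array([ 0.01767108,  0.76129015, -0.65769692]), 'grip_width': 0.9989130352605278} 18.700000000000003
side [[422.41558907   0.         315.57347331]
 [  0.         422.41558907 193.98555365]
 [  0.           0.           1.        ]] [[ 0.93640772 -0.35086815 -0.00566866]
 [-0.20104604 -0.52317787 -0.82816992]
 [ 0.28761272  0.77664436 -0.56044844]] [-465.89918706  263.29092326  914.31962238]
top [[442.97135563   0.         325.42327843]
 [  0.         442.97135563 199.25359266]
 [  0.           0.           1.        ]] [[ 0.02091929 -0.99977773 -0.00262027]
 [-0.99637858 -0.02063198 -0.08248668]
 [ 0.08241429  0.00433634 -0.99658872]] [  57.22876916  573.24455182 1268.68985976]
```

View pics/side0.png

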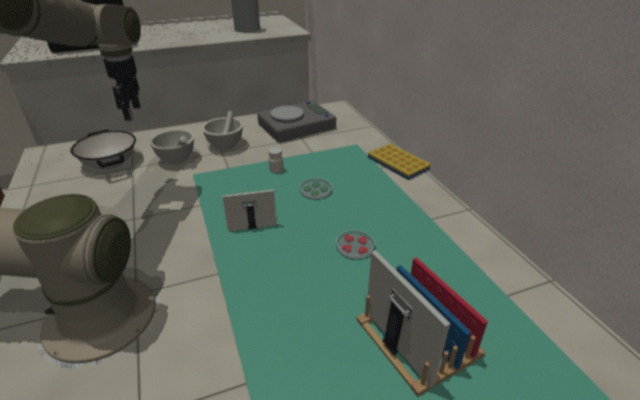

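View pics/top0.png

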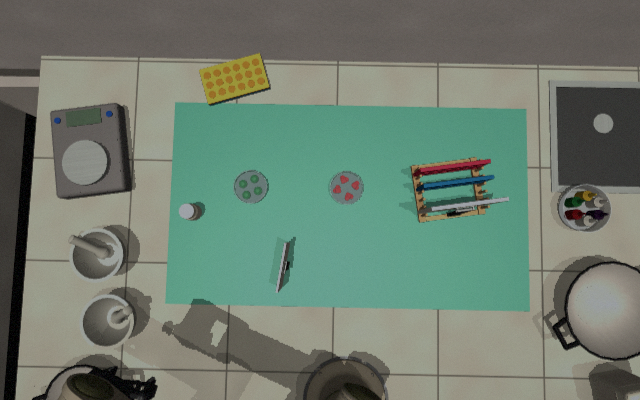

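The side view shows the chart in the rack at about (405,315), its back to the robot, with the dark leg at (395,325). The red dish is at (356,245) in the side view and (346,187) in the top view. The small look-alike is at (250,210). I'll enlarge both views.

```bash
python3 - <<'E'
import cv2
a=cv2.imread('pics/side0.png')[225:395,330:500];cv2.imwrite('pics/s1.png',cv2.resize(a,None,fx=3.5,fy=3.5,interpolation=cv2.INTER_CUBIC))
a=cv2.imread('pics/top0.png')[145:235,320:520];cv2.imwrite('pics/t1.png',cv2.resize(a,None,fx=4,fy=4,interpolation=cv2.INTER_CUBIC))
E
```

```text
(no output)
```

View pics/s1.png

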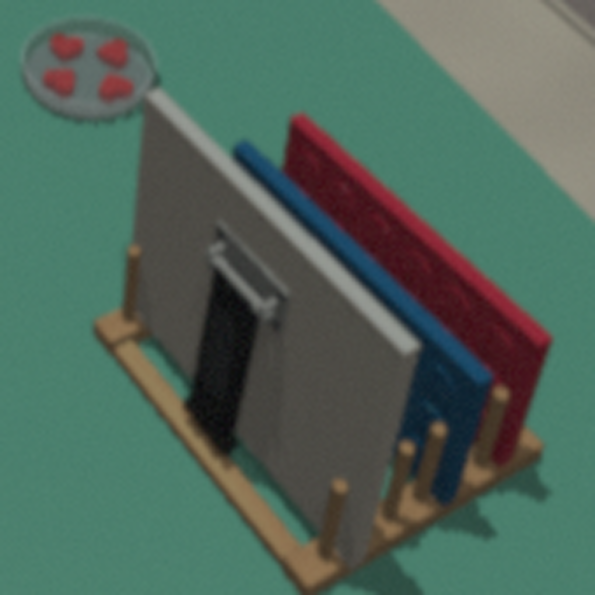

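View pics/t1.png

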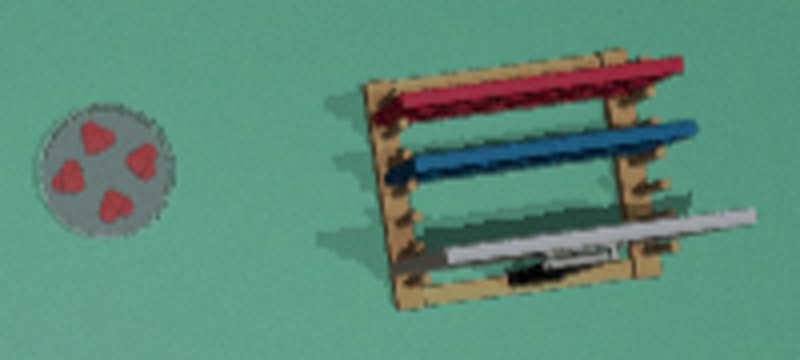

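```bash
cat >h.py <<'E'
import numpy as np,cv2
from rig import sense,eyes,ctrl
from scipy.optimize import least_squares
from scipy.spatial.transform import Rotation as Ro
C={'side':dict(K=np.array([[422.41558907,0,315.57347331],[0,422.41558907,193.98555365],[0,0,1]]),R=np.array([[0.93640772,-0.35086815,-0.00566866],[-0.20104604,-0.52317787,-0.82816992],[0.28761272,0.77664436,-0.56044844]]),t=np.array([-465.89918706,263.29092326,914.31962238])),
'top':dict(K=np.array([[442.97135563,0,325.42327843],[0,442.97135563,199.25359266],[0,0,1]]),R=np.array([[0.02091929,-0.99977773,-0.00262027],[-0.99637858,-0.02063198,-0.08248668],[0.08241429,0.00433634,-0.99658872]]),t=np.array([57.22876916,573.24455182,1268.68985976]))}
def ray(n,p):
    c=C[n];d=c['R'].T@np.linalg.solve(c['K'],[p[0],p[1],1]);o=-c['R'].T@c['t'];return o,d/np.linalg.norm(d)
def at_z(n,p,z):
    o,d=ray(n,p);return o+d*(z-o[2])/d[2]
def proj(n,X):
    c=C[n];X=np.atleast_2d(X);q=(c['K']@(c['R']@X.T+c['t'][:,None]));return (q[:2]/q[2]).T
def tri(ps):  # list of (cam,pix)
    A=0;b=0
    for n,p in ps:
        o,d=ray(n,p);P=np.eye(3)-np.outer(d,d);A=A+P;b=b+P@o
    return np.linalg.solve(A,b)
def pose():
    s=sense();q=s['ee_rot'];return np.array(s['eef_pos']),Ro.from_quat([q[1],q[2],q[3],q[0]]).as_matrix(),s
def snap(n,f,crop=None,s=1):
    a=eyes.capture(n)['pixels'][:,:,::-1]
    if crop: x0,x1,y0,y1=crop;a=a[y0:y1,x0:x1]
    cv2.imwrite('pics/'+f,cv2.resize(a,None,fx=s,fy=s,interpolation=cv2.INTER_CUBIC))
E
python3 - <<'E'
from h import *
np.set_printoptions(precision=1,suppress=True)
T=lambda u,v:('top',(320+u/4,145+v/4)); S=lambda u,v:('side',(330+u/3.5,225+v/3.5))
for n,l in dict(TL=(T(448,250),T(448,262)),TR=(T(755,209),T(755,222))).items():
    for a in l: print(n,at_z(*a,186))
print('side TLb',at_z(*S(150,92),186),'TR back',at_z(*S(412,352),186))
print('tri L',tri([T(448,256),S(152,92)]),'R',tri([T(755,216),S(414,350)]))
print('bottom R corner',at_z(*S(352,566),16), 'bottom R from pt', )
print('rack corners top',[at_z(*T(*p),16) for p in((398,308),(658,277),(368,85),(625,50))])
print('rack side',[at_z(*S(*p),16) for p in((95,328),(308,590),(540,450))])
print('dish top',[at_z(*T(*p),20) for p in((108,103),(108,237),(40,170),(176,170))])
print('dish side',[at_z(*S(*p),20) for p in((22,68),(158,68),(90,18),(90,110))])
print('hinge L/R side',tri([T(545,266),S(215,250)]),tri([T(615,258),S(268,305)]))
print('foot top',tri([T(510,280),S(192,405)]))
E
```

```text
TL [ 543.1 -203.1  186. ]
TL [ 535.4 -203.2  186. ]
TR [ 573.3 -398.5  186. ]
TR [ 565.  -398.4  186. ]
side TLb [ 537.8 -206.4  186. ] TR back [ 568.4 -402.9  186. ]
tri L [ 539.9 -204.   183.3] R [ 570.2 -400.3  183.3]
bottom R corner [ 567.7 -400.7   16. ] bottom R from pt
rack corners top [array([ 511.6, -207. ,   16. ]), array([ 538.2, -396.8,   16. ]), array([ 675.6, -184.3,   16. ]), array([ 705.6, -373.9,   16. ])]
rack side [array([ 509.4, -216.5,   16. ]), array([ 539.7, -403.9,   16. ]), array([ 702.4, -379. ,   16. ])]
dish top [array([657.7,   7.5,  20. ]), array([558.9,   5.8,  20. ]), array([607.1,  56.5,  20. ]), array([609.2, -43.2,  20. ])]
dish side [array([558.4,  12.1,  20. ]), array([650.5, -23.1,  20. ]), array([628.8,  46.7,  20. ]), array([585.5, -46.1,  20. ])]
hinge L/R side [ 539.4 -280.2  136.8] [ 544.8 -325.   141. ]
foot top [ 534.5 -287.9   20.6]
```

```bash
cat >>h.py <<'E'
def plan(P,R,Pt,Rt,n):
    """n equal rows from (P,R) to (Pt,Rt)"""
    w=Ro.from_matrix(R.T@Rt).as_rotvec()/n;E=Ro.from_rotvec(w).as_matrix()
    A=np.zeros((3,3));M=R.copy();Ms=[]
    for k in range(n): A+=M;Ms.append(M);M=M@E
    t=np.linalg.solve(A,np.array(Pt)-P);path=[np.array(P)]
    for M in Ms: path.append(path[-1]+M@t)
    print(n,'rows t',np.round(t,2),'w',np.round(w,4),'|t|',round(np.linalg.norm(t),1),'|w|',round(np.linalg.norm(w),3))
    return np.array(path)
yaw=0.153
cx=np.array([np.cos(yaw),np.sin(yaw),0]);cy=np.array([-np.sin(yaw),np.cos(yaw),0]);cz=np.array([0,0,1.])
C0=np.array([554.5,-301.5,16.])
def ch(x,y,z): return C0+x*cx+y*cy+z*cz
def tool(ydir,zdir):
    y=ydir/np.linalg.norm(ydir);z=zdir-y*(zdir@y);z/=np.linalg.norm(z);return np.array([np.cross(y,z),y,z]).T
E
python3 - <<'E'
from h import *
np.set_printoptions(precision=3,suppress=True)
P,R,s=pose();print(P,R)
print('small chart',at_z('top',(290,238),90),at_z('top',(279,290),90))
for tilt in (.35,):
  d=np.cos(tilt)*cx-np.sin(tilt)*cz
  for sg in(1,-1):
    Rt=tool(d,sg*cy);print(sg);print(Rt)
    # step 1: stay tool down, yaw to chart; 
    Rd=tool(-cz+1e-6*cx,sg*cy)
    plan(P,R,[380,150,280],Rd,14)
    print(Ro.from_matrix(Rd.T@Rt).as_rotvec())
E
```

```text
[131.233 508.108 230.804] [[ 0.968 -0.001  0.25 ]
 [-0.25  -0.001  0.968]
 [-0.    -1.    -0.001]]
small chart [457.608 163.956  90.   ] [316.013 190.02   90.   ]
1
[[ 0.339  0.928 -0.152]
 [ 0.052  0.143  0.988]
 [ 0.939 -0.343  0.   ]]
14 rows t [ 19.51  -3.5  -24.55] w [ 0.    -0.029 -0.   ] |t| 31.6 |w| 0.029
[ 0.    -0.    -1.221]
-1
[[-0.339  0.928  0.152]
 [-0.052  0.143 -0.988]
 [-0.939 -0.343 -0.   ]]
14 rows t [36.81 -3.52 23.04] w [0.    0.195 0.   ] |t| 43.6 |w| 0.195
[-0.    -0.     1.221]
```

```bash
python3 -m handwheel '[{"tx":19,"ty":-4,"tz":-25,"wy":-0.03},{"tx":19,"ty":-4,"tz":-25,"wy":-0.03},{"tx":19,"ty":-4,"tz":-25,"wy":-0.03},{"tx":19,"ty":-4,"tz":-25,"wy":-0.03},{"tx":19,"ty":-4,"tz":-25,"wy":-0.03},{"tx":19,"ty":-4,"tz":-25,"wy":-0.03},{"tx":19,"ty":-4,"tz":-25,"wy":-0.03},{"tx":19,"ty":-4,"tz":-25,"wy":-0.03},{"tx":19,"ty":-4,"tz":-25,"wy":-0.03},{"tx":19,"ty":-4,"tz":-25,"wy":-0.03}]' 60
python3 - <<'E'
from h import *
np.set_printoptions(precision=2,suppress=True)
P,R,s=pose();print(P,s['joints'])
Rd=tool(-cz+1e-6*cx,cy); plan(P,R,[400,-150,280],Rd,12)
E
```

```text
[131.23 508.11 230.8 ] [ 1.09  0.31  1.5  -0.    1.33 -0.22]
12 rows t [ 26.19  -4.07 -53.59] w [ 0.   -0.03 -0.  ] |t| 59.8 |w| 0.034invalid input
```

```bash
python3 -m handwheel '[{"grip":85,"tx":19,"ty":-4,"tz":-25,"wx":0,"wy":-0.03,"wz":0},{"grip":85,"tx":19,"ty":-4,"tz":-25,"wx":0,"wy":-0.03,"wz":0},{"grip":85,"tx":19,"ty":-4,"tz":-25,"wx":0,"wy":-0.03,"wz":0},{"grip":85,"tx":19,"ty":-4,"tz":-25,"wx":0,"wy":-0.03,"wz":0},{"grip":85,"tx":19,"ty":-4,"tz":-25,"wx":0,"wy":-0.03,"wz":0},{"grip":85,"tx":19,"ty":-4,"tz":-25,"wx":0,"wy":-0.03,"wz":0},{"grip":85,"tx":19,"ty":-4,"tz":-25,"wx":0,"wy":-0.03,"wz":0},{"grip":85,"tx":19,"ty":-4,"tz":-25,"wx":0,"wy":-0.03,"wz":0},{"grip":85,"tx":19,"ty":-4,"tz":-25,"wx":0,"wy":-0.03,"wz":0},{"grip":85,"tx":19,"ty":-4,"tz":-25,"wx":0,"wy":-0.03,"wz":0}]' 60
python3 - <<'E'
from h import *
np.set_printoptions(precision=2,suppress=True)
P,R,s=pose();print(P,s['joints'])
Rd=tool(-cz+1e-6*cx,cy); plan(P,R,[400,-150,280],Rd,12)
E
```

```text
time_s: 0.93
eef_pos: [290.4, 237.3, 271.4]
ee_rot: [-0.707, 0.707, 0.017, -0.017]
force: [0.3, -0.3, 0.8]
grip_width: 0.991
[290.38 237.3  271.45] [ 0.37 -0.06  1.82 -0.    1.38 -1.25]
12 rows t [  5.98  -0.71 -33.02] w [ 0.   -0.01 -0.  ] |t| 33.6 |w| 0.009
```

```bash
python3 -m handwheel '[{"grip":85,"tx":6,"ty":0,"tz":-36,"wx":0,"wy":-0.01,"wz":0},{"grip":85,"tx":6,"ty":0,"tz":-36,"wx":0,"wy":-0.01,"wz":0},{"grip":85,"tx":6,"ty":0,"tz":-36,"wx":0,"wy":-0.01,"wz":0},{"grip":85,"tx":6,"ty":0,"tz":-36,"wx":0,"wy":-0.01,"wz":0},{"grip":85,"tx":6,"ty":0,"tz":-36,"wx":0,"wy":-0.01,"wz":0},{"grip":85,"tx":6,"ty":0,"tz":-36,"wx":0,"wy":-0.01,"wz":0},{"grip":85,"tx":6,"ty":0,"tz":-36,"wx":0,"wy":-0.01,"wz":0},{"grip":85,"tx":6,"ty":0,"tz":-36,"wx":0,"wy":-0.02,"wz":0},{"grip":85,"tx":6,"ty":0,"tz":-36,"wx":0,"wy":-0.02,"wz":0},{"grip":85,"tx":6,"ty":0,"tz":-36,"wx":0,"wy":-0.02,"wz":0}]' 60
python3 - <<'E'
from h import *
np.set_printoptions(precision=2,suppress=True)
P,R,s=pose();print(P,R,s['joints'])
E
python3 -m handwheel '[{"grip":85,"tx":0,"ty":0,"tz":0,"wx":0,"wy":0,"wz":-0.1},{"grip":85,"tx":0,"ty":0,"tz":0,"wx":0,"wy":0,"wz":-0.1}]'
python3 - <<'E'
from h import *
np.set_printoptions(precision=2,suppress=True)
P,R,s=pose();print(P,R,s['joints'])
E
```

```text
time_s: 1.77
eef_pos: [383.8, -115.7, 271.2]
ee_rot: [0.704, -0.704, -0.063, 0.063]
force: [0.6, 0.1, -0.2]
grip_width: 0.993
[ 383.84 -115.69  271.19] [[ 0.98 -0.   -0.18]
 [ 0.18  0.    0.98]
 [-0.   -1.    0.  ]] [-0.59  0.    1.76  0.    1.38 -2.34]
time_s: 1.93
eef_pos: [384.7, -115.3, 270.2]
ee_rot: [0.708, -0.694, -0.133, -0.009]
force: [0.4, 0.3, 0.4]
grip_width: 0.997
[ 384.73 -115.27  270.23] [[ 0.96  0.2  -0.17]
 [ 0.17  0.04  0.98]
 [ 0.2  -0.98  0.  ]] [-0.69 -0.1   1.87  0.16  1.24 -2.48]
```

```bash
cat >>h.py <<'E'
def rz(a): return Ro.from_euler('z',a).as_matrix()
def ry(a): return Ro.from_euler('y',a).as_matrix()
def fkw(q): return rz(q[0])@ry(q[1]+q[2])@rz(q[3])@ry(q[4])@rz(q[5])
def fk(q,p,Rt):
    h,L2,L3,e3,off,Lt=p
    R=fkw(q);c=rz(q[0])@np.array([0,off,h])+rz(q[0])@ry(q[1])@[0,0,L2]+rz(q[0])@ry(q[1]+q[2])@[e3,0,L3]
    return c+R@[0,0,Lt],R@Rt
E
python3 - <<'E'
from h import *
np.set_printoptions(precision=3,suppress=True)
P,R,s=pose();print(s['joints']);
Rt=fkw(s['joints']).T@R;print(Rt)
E
```

```text
[-0.689 -0.101  1.873  0.163  1.243 -2.478]
[[-0. -0. -1.]
 [-1. -0.  0.]
 [-0.  1.  0.]]
```

```bash
python3 - <<'E'
from h import *
np.set_printoptions(precision=3,suppress=True)
P,R,s=pose();Rt=fkw(s['joints']).T@R
D=[([1.095,.313,1.498,0,1.331,-.223],[131.324,508.316,231.294],1),([.37,-.06,1.82,0,1.38,-1.25],[290.4,237.3,271.4],.2),([-.59,0,1.76,0,1.38,-2.34],[383.8,-115.7,271.2],.2),(s['joints'],P,1)]
f=lambda p:np.concatenate([w*(fk(q,p,Rt)[0]-x) for q,x,w in D])
r=least_squares(lambda p:np.append(f(p),[(p[3])*.01,(p[5]-250)*.01]),[300,450,450,0,-117,250]);print(r.x,f(r.x))
E
```

```text
[168.81  436.009 389.947   3.744 116.171 255.975] [-0.067  0.036 -0.038  0.002 -0.012 -0.071 -0.235 -0.137  0.126  0.
 -0.033  0.027]
```

```bash
cat >>h.py <<'E'
PK=[168.81,436.009,389.947,3.744,116.171,255.975]
RT=np.array([[0,0,-1.],[-1,0,0],[0,1,0]])
LO=np.array([-2.94,-.97,.19,-1.23,.02,-2.88]);HI=np.array([2.94,2.17,2.56,4.37,3.11,2.88])
def ik(Pt,Rt,q0):
    def f(q):
        p,R=fk(q,PK,RT);return np.append((p-Pt)/100,Ro.from_matrix(R.T@Rt).as_rotvec())
    r=least_squares(f,np.clip(q0,LO+.001,HI-.001),bounds=(LO,HI));return r.x,np.linalg.norm(r.fun)
E
python3 - <<'E'
from h import *
np.set_printoptions(precision=2,suppress=True)
P,R,s=pose();q0=s['joints']
for tilt in(.2,.35,.5,.7,.9,1.2):
  d=np.cos(tilt)*cx-np.sin(tilt)*cz
  for nm,pt in(('pre',ch(-130,0,60)),('grasp',ch(-9,0,45))): print(tilt,nm,*ik(pt,tool(d,cy),q0))
for nm,pt in(('top',ch(0,0,146)),('lift',ch(0,0,230))):
  for zd in(cx,-cx): print(nm,*ik(pt,tool(-cz,zd),q0),*ik(pt,tool(-cz,zd),[-.9,0,1.8,0,1.3,-1]))
E
```

```text
0.2 pre [-1.08  0.35  1.98  0.77  0.71 -2.88] 0.9593619335294471
0.2 grasp [-0.88  0.52  1.79  0.87  0.63 -2.88] 0.8558934653732947
0.35 pre [-1.06  0.35  1.97  0.7   0.69 -2.88] 0.8319927579911169
0.35 grasp [-0.86  0.52  1.78  0.81  0.62 -2.88] 0.723749496272561
0.5 pre [-1.04  0.35  1.96  0.63  0.68 -2.88] 0.7039122029512527
0.5 grasp [-0.86  0.52  1.77  0.75  0.63 -2.88] 0.5913985882923319
0.7 pre [-1.02  0.36  1.94  0.55  0.69 -2.88] 0.5329381024869154
0.7 grasp [-0.85  0.53  1.75  0.67  0.64 -2.88] 0.41533517574237383
0.9 pre [-1.01  0.37  1.91  0.47  0.71 -2.88] 0.3628085876446316
0.9 grasp [-0.84  0.54  1.72  0.6   0.67 -2.88] 0.2406808322934344
1.2 pre [-0.98  0.4   1.85  0.35  0.78 -2.88] 0.11198780840351218
1.2 grasp [-0.82  0.56  1.66  0.45  0.76 -2.85] 2.7664040485850505e-12
top [-0.68  0.6   1.25  0.    1.29 -0.84] 9.227501653862573e-13 [-0.68  0.6   1.25  0.    1.29 -0.84] 2.0113033770721322e-09
top [-0.5   0.43  1.71 -0.83  0.63 -2.88] 0.7634634797726251 [-0.68  0.6   1.25  0.    1.29  2.31] 6.859178206012344e-11
lift [-0.68  0.56  1.09  0.    1.49 -0.84] 8.197411620545808e-12 [-0.68  0.56  1.09  0.    1.49 -0.84] 4.7225364645284654e-14
lift [-0.47  0.36  1.59 -0.75  0.82 -2.88] 0.8610176563543905 [-0.68  0.56  1.09  0.    1.49  2.31] 1.3933793636070235e-11
```

```bash
python3 - <<'E'
from h import *
np.set_printoptions(precision=2,suppress=True)
P,R,s=pose();q0=s['joints'].copy();q0[5]+=3.1
for tilt in(.2,.35,.5,.7,.9):
  d=np.cos(tilt)*cx-np.sin(tilt)*cz
  for nm,pt in(('pre',ch(-130,0,60)),('grasp',ch(-9,0,45))): print(tilt,nm,*ik(pt,tool(d,-cy),q0))
for lean in(0,.31):
  d=-np.cos(lean)*cz+np.sin(lean)*cx
  print(lean,ik([505,-10,150],tool(d,np.cross(d,-cy)*-1),[-.2,0,1.8,0,1.3,-1]),ik([505,-10,150],tool(d,np.cross(d,-cy)),[-.2,0,1.8,0,1.3,-1]))
d=np.cos(.35)*cx-np.sin(.35)*cz
tgt=ch(-130,0,60)
# stage A: undo pitch and yaw flip, moving
w=Ro.from_matrix(R.T@tool(-cz+1e-6*cx,-cy)).as_rotvec();print(w)
E
```

```text
0.2 pre [-1.4   0.7   2.16  1.53  1.38 -1.29] 1.1789122092557357e-09
0.2 grasp [-1.11  0.78  2.01  1.79  1.28 -1.22] 6.203214859981179e-13
0.35 pre [-1.38  0.6   2.16  1.47  1.23 -1.17] 2.607706834402106e-15
0.35 grasp [-1.09  0.7   2.    1.71  1.12 -1.1 ] 1.1137454637799803e-14
0.5 pre [-1.34  0.52  2.14  1.39  1.09 -1.03] 1.8059418030571097e-15
0.5 grasp [-1.06  0.63  1.98  1.6   0.96 -0.95] 3.5180015523835512e-15
0.7 pre [-1.27  0.44  2.1   1.23  0.93 -0.79] 2.747524124050939e-12
0.7 grasp [-1.    0.57  1.91  1.36  0.8  -0.67] 7.010356782474964e-11
0.9 pre [-1.18  0.39  2.03  0.98  0.82 -0.49] 1.53950434528469e-15
0.9 grasp [-0.93  0.54  1.83  1.02  0.7  -0.29] 9.695060114275365e-14
0 (array([-0.25,  0.33,  1.69,  0.  ,  1.12, -0.4 ]), np.float64(3.515343223615556e-11)) (array([-0.08,  0.32,  1.77, -0.4 ,  0.97, -2.88]), np.float64(0.44891509294019394))
0.31 (array([-0.33,  0.18,  1.93,  0.2 ,  0.76, -0.61]), np.float64(8.224383630776376e-11)) (array([-0.12,  0.18,  2.01, -0.46,  0.55, -2.88]), np.float64(0.3828398120212875))
[ 0.31 -3.1   0.01]
```

```bash
python3 -m handwheel '[{"grip":85,"tx":0,"ty":0,"tz":0,"wx":0,"wy":0,"wz":0.1},{"grip":85,"tx":0,"ty":0,"tz":0,"wx":0,"wy":0,"wz":0.1},{"grip":85,"tx":0,"ty":0,"tz":0,"wx":0,"wy":0.12,"wz":0},{"grip":85,"tx":0,"ty":0,"tz":0,"wx":0,"wy":0.12,"wz":0},{"grip":85,"tx":0,"ty":0,"tz":0,"wx":0,"wy":0.12,"wz":0},{"grip":85,"tx":0,"ty":0,"tz":0,"wx":0,"wy":0.12,"wz":0},{"grip":85,"tx":0,"ty":0,"tz":0,"wx":0,"wy":0.12,"wz":0},{"grip":85,"tx":0,"ty":0,"tz":0,"wx":0,"wy":0.12,"wz":0},{"grip":85,"tx":0,"ty":0,"tz":0,"wx":0,"wy":0.12,"wz":0},{"grip":85,"tx":0,"ty":0,"tz":0,"wx":0,"wy":0.12,"wz":0}]'
python3 -m handwheel '[{"grip":85,"tx":0,"ty":0,"tz":0,"wx":0,"wy":0.12,"wz":0},{"grip":85,"tx":0,"ty":0,"tz":0,"wx":0,"wy":0.12,"wz":0},{"grip":85,"tx":0,"ty":0,"tz":0,"wx":0,"wy":0.12,"wz":0},{"grip":85,"tx":0,"ty":0,"tz":0,"wx":0,"wy":0.12,"wz":0},{"grip":85,"tx":0,"ty":0,"tz":0,"wx":0,"wy":0.12,"wz":0},{"grip":85,"tx":0,"ty":0,"tz":0,"wx":0,"wy":0.12,"wz":0},{"grip":85,"tx":0,"ty":0,"tz":0,"wx":0,"wy":0.12,"wz":0},{"grip":85,"tx":0,"ty":0,"tz":0,"wx":0,"wy":0.12,"wz":0},{"grip":85,"tx":0,"ty":0,"tz":0,"wx":0,"wy":0.12,"wz":0},{"grip":85,"tx":0,"ty":0,"tz":0,"wx":0,"wy":0.12,"wz":0}]'
python3 -m handwheel '[{"grip":85,"tx":0,"ty":0,"tz":0,"wx":0,"wy":0.12,"wz":0},{"grip":85,"tx":0,"ty":0,"tz":0,"wx":0,"wy":0.12,"wz":0},{"grip":85,"tx":0,"ty":0,"tz":0,"wx":0,"wy":0.12,"wz":0},{"grip":85,"tx":0,"ty":0,"tz":0,"wx":0,"wy":0.12,"wz":0},{"grip":85,"tx":0,"ty":0,"tz":0,"wx":0,"wy":0.12,"wz":0},{"grip":85,"tx":0,"ty":0,"tz":0,"wx":0,"wy":0.12,"wz":0},{"grip":85,"tx":0,"ty":0,"tz":0,"wx":0,"wy":0.12,"wz":0},{"grip":85,"tx":0,"ty":0,"tz":0,"wx":0,"wy":0.12,"wz":0}]'
python3 - <<'E'
from h import *
np.set_printoptions(precision=3,suppress=True)
P,R,s=pose();print(P,s['joints']);
Rt=tool(np.cos(.35)*cx-np.sin(.35)*cz,-cy)
for n in(12,14): print(plan(P,R,ch(-150,0,65),Rt,n)[::2])
print(ch(-150,0,65))
E
```

```text
time_s: 2.77
eef_pos: [383.8, -113.6, 271.1]
ee_rot: [0.653, -0.653, 0.272, -0.271]
force: [0.3, -0.6, -0.3]
grip_width: 0.999
time_s: 3.6
eef_pos: [383.8, -113.7, 271.0]
ee_rot: [0.385, -0.386, 0.593, -0.593]
force: [0.2, 0.2, 0.2]
grip_width: 0.995
time_s: 4.27
eef_pos: [383.8, -113.7, 271.1]
ee_rot: [0.068, -0.068, 0.704, -0.704]
force: [-0.9, 0.2, 0.0]
grip_width: 0.994
[ 383.8   -113.667  271.071] [-0.583  0.001  1.761 -0.     1.38   0.795]
12 rows t [10.08 13.67 17.49] w [0.002 0.003 0.102] |t| 24.4 |w| 0.102
[[ 383.8   -113.667  271.071]
 [ 372.076 -151.579  242.803]
 [ 366.132 -188.393  211.447]
 [ 366.47  -224.058  178.254]
 [ 373.332 -258.571  144.555]
 [ 386.691 -291.975  111.698]
 [ 406.252 -324.361   81.   ]]
14 rows t [ 8.72 11.66 14.99] w [0.002 0.003 0.087] |t| 20.9 |w| 0.087
[[ 383.8   -113.667  271.071]
 [ 373.412 -146.229  247.059]
 [ 367.206 -177.991  220.65 ]
 [ 365.534 -208.915  192.62 ]
 [ 368.607 -238.989  163.795]
 [ 376.494 -268.225  135.023]
 [ 389.116 -296.661  107.151]
 [ 406.252 -324.361   81.   ]]
[ 406.252 -324.361   81.   ]
```

```bash
python3 -m handwheel '[{"grip":85,"tx":8.7,"ty":11.7,"tz":15,"wx":0.002,"wy":0.003,"wz":0.087},{"grip":85,"tx":8.7,"ty":11.7,"tz":15,"wx":0.002,"wy":0.003,"wz":0.087},{"grip":85,"tx":8.7,"ty":11.7,"tz":15,"wx":0.002,"wy":0.003,"wz":0.087},{"grip":85,"tx":8.7,"ty":11.7,"tz":15,"wx":0.002,"wy":0.003,"wz":0.087},{"grip":85,"tx":8.7,"ty":11.7,"tz":15,"wx":0.002,"wy":0.003,"wz":0.087},{"grip":85,"tx":8.7,"ty":11.7,"tz":15,"wx":0.002,"wy":0.003,"wz":0.087},{"grip":85,"tx":8.7,"ty":11.7,"tz":15,"wx":0.002,"wy":0.003,"wz":0.087},{"grip":85,"tx":8.7,"ty":11.7,"tz":15,"wx":0.002,"wy":0.003,"wz":0.087},{"grip":85,"tx":8.7,"ty":11.7,"tz":15,"wx":0.002,"wy":0.003,"wz":0.087},{"grip":85,"tx":8.7,"ty":11.7,"tz":15,"wx":0.002,"wy":0.003,"wz":0.087}]'
python3 -m handwheel '[{"grip":85,"tx":8.7,"ty":11.7,"tz":15,"wx":0.002,"wy":0.003,"wz":0.087},{"grip":85,"tx":8.7,"ty":11.7,"tz":15,"wx":0.002,"wy":0.003,"wz":0.087},{"grip":85,"tx":8.7,"ty":11.7,"tz":15,"wx":0.002,"wy":0.003,"wz":0.087},{"grip":85,"tx":8.7,"ty":11.7,"tz":15,"wx":0.002,"wy":0.003,"wz":0.087},{"grip":85,"tx":0,"ty":0,"tz":0,"wx":0,"wy":0,"wz":0}]'
python3 - <<'E'
from h import *
np.set_printoptions(precision=3,suppress=True)
P,R,s=pose();print(P,s['joints']);
Rt=tool(np.cos(.35)*cx-np.sin(.35)*cz,-cy)
plan(P,R,ch(-30,0,48),Rt,8)
snap('side','s2.png',(300,500,200,400),3)
E
```

```text
time_s: 5.1
eef_pos: [377.1, -269.9, 134.7]
ee_rot: [0.351, 0.246, 0.66, -0.617]
force: [0.9, 0.3, 0.8]
grip_width: 0.995
time_s: 5.52
eef_pos: [406.8, -325.3, 75.8]
ee_rot: [0.445, 0.363, 0.611, -0.545]
force: [-1.0, 0.2, 0.1]
grip_width: 0.991
[ 406.833 -325.342   75.828] [-1.427  0.664  2.096  1.427  1.25  -1.156]
8 rows t [-3.74 14.55 -0.16] w [-0.    -0.002  0.   ] |t| 15.0 |w| 0.001
```

View pics/s2.png

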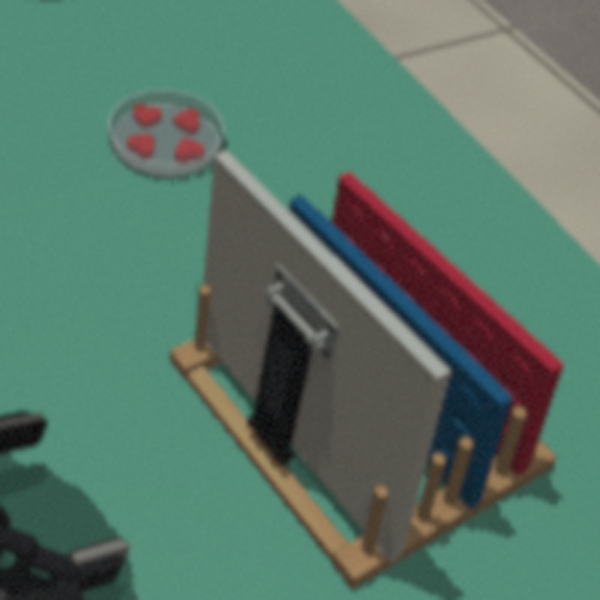

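The fingers straddle the leg, one either side, at lower left. I'll advance.

```bash
python3 -m handwheel '[{"grip":85,"tx":-3.7,"ty":14.5,"tz":-0.2,"wx":0,"wy":-0.002,"wz":0},{"grip":85,"tx":-3.7,"ty":14.5,"tz":-0.2,"wx":0,"wy":-0.002,"wz":0},{"grip":85,"tx":-3.7,"ty":14.5,"tz":-0.2,"wx":0,"wy":-0.002,"wz":0},{"grip":85,"tx":-3.7,"ty":14.5,"tz":-0.2,"wx":0,"wy":-0.002,"wz":0},{"grip":85,"tx":-3.7,"ty":14.5,"tz":-0.2,"wx":0,"wy":-0.002,"wz":0},{"grip":85,"tx":-3.7,"ty":14.5,"tz":-0.2,"wx":0,"wy":-0.002,"wz":0},{"grip":85,"tx":-3.7,"ty":14.5,"tz":-0.2,"wx":0,"wy":-0.002,"wz":0},{"grip":85,"tx":-3.7,"ty":14.5,"tz":-0.2,"wx":0,"wy":-0.002,"wz":0},{"grip":60,"tx":0,"ty":0,"tz":0,"wx":0,"wy":0,"wz":0},{"grip":60,"tx":0,"ty":0,"tz":0,"wx":0,"wy":0,"wz":0}]' 20
python3 - <<'E'
from h import *
np.set_printoptions(precision=3,suppress=True)
P,R,s=pose();d=P-C0;print(d@cx,d@cy,d@cz,R[:,1],s['grip_width']);
Rt=tool(np.cos(.35)*cx-np.sin(.35)*cz,-cy)
plan(P,R,ch(-9,0,45),Rt,4)
snap('side','s3.png',(300,500,200,400),3)
E
```

```text
time_s: 6.4
eef_pos: [525.0, -304.1, 70.8]
ee_rot: [0.453, 0.354, 0.605, -0.551]
force: [-0.5, -0.1, -0.2]
grip_width: 0.743
-29.59609915367484 1.935225760629214 54.8027806050636 [ 0.927  0.143 -0.346] 0.7431220661051223
4 rows t [0.53 5.68 0.48] w [-0.     0.004  0.001] |t| 5.7 |w| 0.005
```

View pics/s3.png

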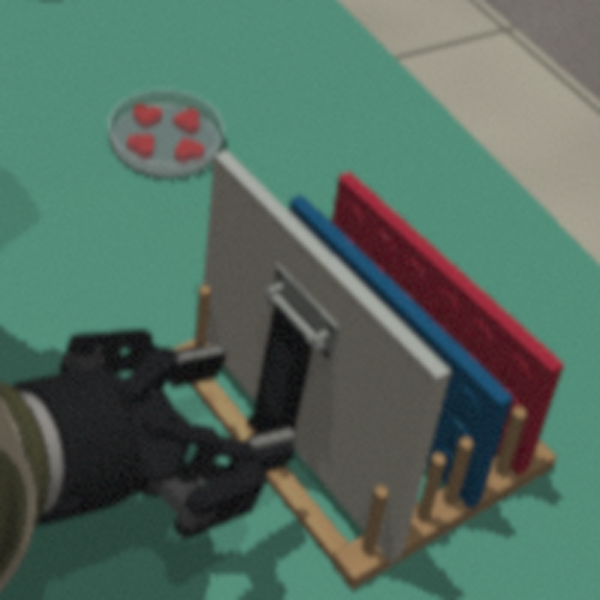

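```bash
python3 -m handwheel '[{"grip":60,"tx":1,"ty":5,"tz":0.5,"wx":0,"wy":0.004,"wz":0},{"grip":60,"tx":1,"ty":5,"tz":0.5,"wx":0,"wy":0.004,"wz":0},{"grip":60,"tx":1,"ty":5,"tz":0.5,"wx":0,"wy":0.004,"wz":0},{"grip":60,"tx":1,"ty":5,"tz":0.5,"wx":0,"wy":0.004,"wz":0},{"grip":42,"tx":0,"ty":0,"tz":0,"wx":0,"wy":0,"wz":0},{"grip":42,"tx":0,"ty":0,"tz":0,"wx":0,"wy":0,"wz":0},{"grip":42,"tx":0,"ty":0,"tz":0,"wx":0,"wy":0,"wz":0}]' 20
python3 - <<'E'
from h import *
np.set_printoptions(precision=3,suppress=True)
P,R,s=pose();d=P-C0;print(d@cx,d@cy,d@cz,R[:,1],s['grip_width']*85.4,s['force']);
snap('side','s4.png',(350,450,280,380),6)
E
```

```text
time_s: 7.03
eef_pos: [542.1, -304.3, 57.9]
ee_rot: [0.447, 0.36, 0.609, -0.547]
force: [-0.5, 0.6, 0.1]
grip_width: 0.492
-12.656893961337348 -0.9000015954494356 41.88289383898087 [ 0.928  0.142 -0.345] 41.983100636869764 [-0.54   0.599  0.096]
```

View pics/s4.png

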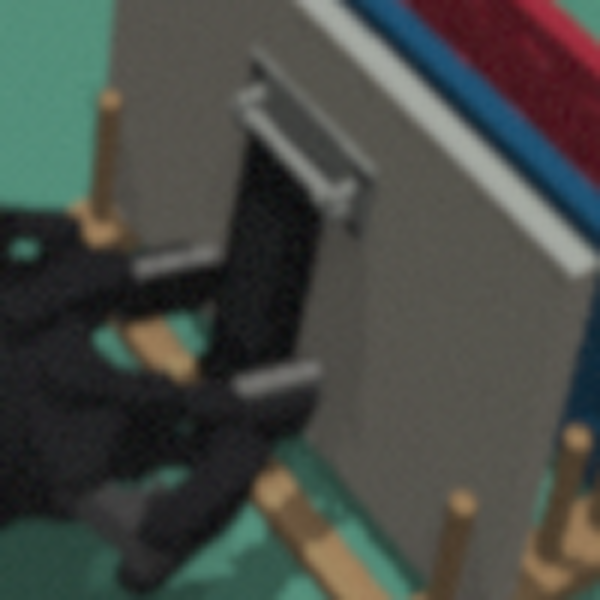

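```bash
python3 -m handwheel '[{"grip":42,"tx":0,"ty":2,"tz":0,"wx":0,"wy":0,"wz":0},{"grip":20,"tx":0,"ty":0,"tz":0,"wx":0,"wy":0,"wz":0},{"grip":20,"tx":0,"ty":0,"tz":0,"wx":0,"wy":0,"wz":0},{"grip":20,"tx":0,"ty":0,"tz":0,"wx":0,"wy":0,"wz":0},{"grip":20,"tx":0,"ty":0,"tz":0,"wx":0,"wy":0,"wz":0}]' 20
python3 - <<'E'
from h import *
np.set_printoptions(precision=3,suppress=True)
P,R,s=pose();d=P-C0;print(d@cx,d@cy,d@cz,R[:,1],s['grip_width']*85.4,s['force']);
# arc about hinge
H=ch(-13,0,120);r=P-H;print(r@cx,r@cz)
n=7;th=.6
a=Ro.from_rotvec(cy*th).as_matrix();  # leg opening: foot -z -> -x  : rot about +y by +th
plan(P,R,H+a@r,a@R,n); print((H+a@r-C0)@cx)
E
```

```text
time_s: 7.5
eef_pos: [544.0, -304.0, 57.4]
ee_rot: [0.447, 0.36, 0.609, -0.547]
force: [0.2, 0.6, 0.3]
grip_width: 0.34
-10.722648206813107 -0.8786783635100834 41.373054526796494 [ 0.928  0.142 -0.345] 28.994763109610524 [0.242 0.61  0.335]
2.2773517931868823 -78.6269454732035
7 rows t [ 2.24 -6.36  0.01] w [ 0.    -0.    -0.086] |t| 6.7 |w| 0.086
-55.516533424890646
```

```bash
python3 -m handwheel '[{"grip":20,"tx":1.1,"ty":-3.2,"tz":0,"wx":0,"wy":0,"wz":-0.043},{"grip":20,"tx":1.1,"ty":-3.2,"tz":0,"wx":0,"wy":0,"wz":-0.043},{"grip":20,"tx":1.1,"ty":-3.2,"tz":0,"wx":0,"wy":0,"wz":-0.043},{"grip":20,"tx":1.1,"ty":-3.2,"tz":0,"wx":0,"wy":0,"wz":-0.043},{"grip":20,"tx":1.1,"ty":-3.2,"tz":0,"wx":0,"wy":0,"wz":-0.043},{"grip":20,"tx":1.1,"ty":-3.2,"tz":0,"wx":0,"wy":0,"wz":-0.043},{"grip":20,"tx":1.1,"ty":-3.2,"tz":0,"wx":0,"wy":0,"wz":-0.043},{"grip":20,"tx":1.1,"ty":-3.2,"tz":0,"wx":0,"wy":0,"wz":-0.043},{"grip":20,"tx":1.1,"ty":-3.2,"tz":0,"wx":0,"wy":0,"wz":-0.043},{"grip":20,"tx":1.1,"ty":-3.2,"tz":0,"wx":0,"wy":0,"wz":-0.043}]'
python3 - <<'E'
from h import *
np.set_printoptions(precision=3,suppress=True)
P,R,s=pose();H=ch(-13,0,120);r=P-H;print(np.hypot(r@cx,r@cz),np.arctan2(-r@cx,-r@cz),s['grip_width'],s['force'],s['joints'])
snap('side','s5.png',(330,480,250,400),4)
E
```

```text
time_s: 8.33
eef_pos: [511.2, -309.2, 64.4]
ee_rot: [0.319, 0.221, 0.672, -0.631]
force: [1.2, -0.0, -2.1]
grip_width: 0.34
78.03398742728086 0.4078873508866318 0.3396777383523835 [ 1.208 -0.019 -2.06 ] [-1.039  0.557  1.883  1.2    0.782 -0.554]
```

View pics/s5.png

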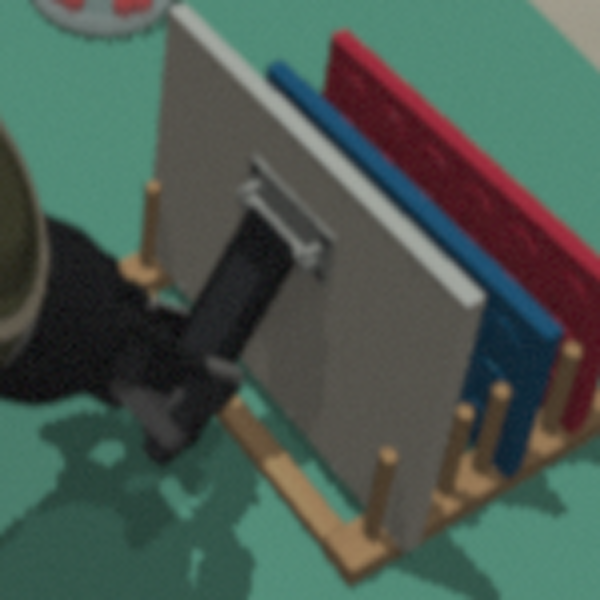

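The leg is swinging open, at about 0.45 rad so far. I'll continue to the stop.

```bash
python3 -m handwheel '[{"grip":20,"tx":1.1,"ty":-3.2,"tz":0,"wx":0,"wy":0,"wz":-0.043},{"grip":20,"tx":1.1,"ty":-3.2,"tz":0,"wx":0,"wy":0,"wz":-0.043},{"grip":20,"tx":1.1,"ty":-3.2,"tz":0,"wx":0,"wy":0,"wz":-0.03},{"grip":20,"tx":0,"ty":0,"tz":0,"wx":0,"wy":0,"wz":0}]'
python3 - <<'E'
from h import *
np.set_printoptions(precision=3,suppress=True)
P,R,s=pose();H=ch(-13,0,120);r=P-H;print(np.hypot(r@cx,r@cz),np.arctan2(-r@cx,-r@cz),s['grip_width'],s['force'],np.arcsin(-R[2,1]))
E
python3 -m handwheel '[{"grip":20,"tx":0.6,"ty":-2,"tz":0,"wx":0,"wy":0,"wz":-0.02},{"grip":20,"tx":0.6,"ty":-2,"tz":0,"wx":0,"wy":0,"wz":-0.02},{"grip":20,"tx":0,"ty":0,"tz":0,"wx":0,"wy":0,"wz":0}]'
python3 - <<'E'
from h import *
np.set_printoptions(precision=3,suppress=True)
P,R,s=pose();H=ch(-13,0,120);r=P-H;print(np.hypot(r@cx,r@cz),np.arctan2(-r@cx,-r@cz),s['grip_width'],s['force'],np.arcsin(-R[2,1]))
snap('side','s6.png',(330,480,250,400),4);snap('top','t6.png',(400,520,130,240),5)
E
```

```text
time_s: 8.72
eef_pos: [503.2, -310.3, 69.8]
ee_rot: [0.283, 0.182, 0.683, -0.648]
force: [2.1, -0.4, -3.1]
grip_width: 0.341
76.88873685278948 0.5329536589779468 0.3412354055232358 [ 2.078 -0.37  -3.055] 0.8982406367973764
time_s: 8.97
eef_pos: [500.3, -310.0, 71.3]
ee_rot: [0.27, 0.169, 0.688, -0.652]
force: [13.2, 0.4, -9.9]
grip_width: 0.346
77.05419425565789 0.5744094320156372 0.34648315191205903 [13.217  0.414 -9.898] 0.9369440130690403
```

View pics/s6.png

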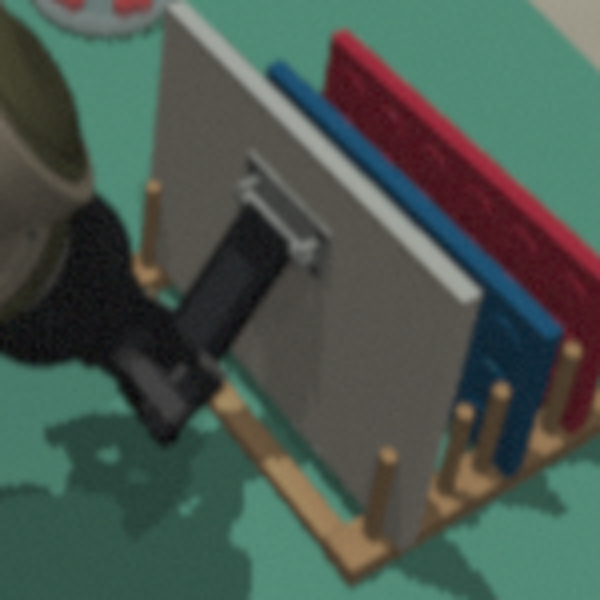

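View pics/t6.png

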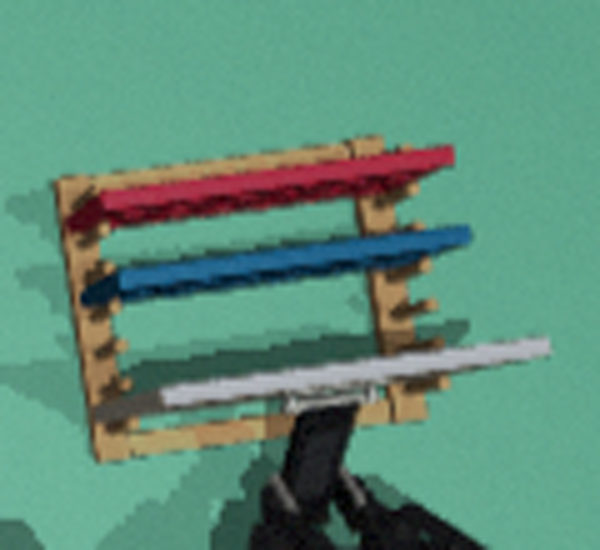

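The force rose sharply to 16 N, so the stop is reached. The leg stands well out from the back. I'll release and back off.

```bash
python3 -m handwheel '[{"grip":50,"tx":0,"ty":0,"tz":0,"wx":0,"wy":0,"wz":0},{"grip":50,"tx":0,"ty":0,"tz":0,"wx":0,"wy":0,"wz":0},{"grip":50,"tx":0,"ty":-10,"tz":0,"wx":0,"wy":0,"wz":0},{"grip":50,"tx":0,"ty":-20,"tz":0,"wx":0,"wy":0,"wz":0},{"grip":50,"tx":0,"ty":-30,"tz":0,"wx":0,"wy":0,"wz":0},{"grip":50,"tx":0,"ty":-30,"tz":0,"wx":0,"wy":0,"wz":0},{"grip":50,"tx":0,"ty":-30,"tz":0,"wx":0,"wy":0,"wz":0},{"grip":50,"tx":0,"ty":-30,"tz":0,"wx":0,"wy":0,"wz":0},{"grip":50,"tx":0,"ty":-30,"tz":0,"wx":0,"wy":0,"wz":0},{"grip":50,"tx":0,"ty":-10,"tz":0,"wx":0,"wy":0,"wz":0}]'
python3 - <<'E'
from h import *
np.set_printoptions(precision=3,suppress=True)
P,R,s=pose();print(P,s['joints'],s['force']);
Rt=tool(-cz,cx)
print(plan(P,R,ch(0,0,210),Rt,20)[::4])
print(ik(ch(0,0,210),Rt,[-.68,.6,1.1,0,1.4,-.84]))
snap('side','s7.png',(300,500,200,400),3);snap('top','t7.png',(400,520,130,240),5)
E
```

```text
time_s: 9.9
eef_pos: [387.0, -329.2, 228.6]
ee_rot: [0.27, 0.169, 0.685, -0.655]
force: [-0.5, -1.4, 0.2]
grip_width: 0.583
[ 386.989 -329.24   228.571] [-1.254  0.143  1.859  0.702  1.127 -0.142] [-0.548 -1.391  0.165]
20 rows t [-6.48  2.97  6.22] w [-0.025 -0.076 -0.025] |t| 9.5 |w| 0.083
[[ 386.989 -329.24   228.571]
 [ 420.483 -345.655  234.132]
 [ 457.658 -350.732  237.923]
 [ 494.796 -344.197  238.485]
 [ 528.177 -327.059  234.718]
 [ 554.5   -301.5    226.   ]]
(array([-0.683,  0.567,  1.134,  0.   ,  1.44 , -0.836]), np.float64(6.454084538978133e-10))
```

View pics/s7.png

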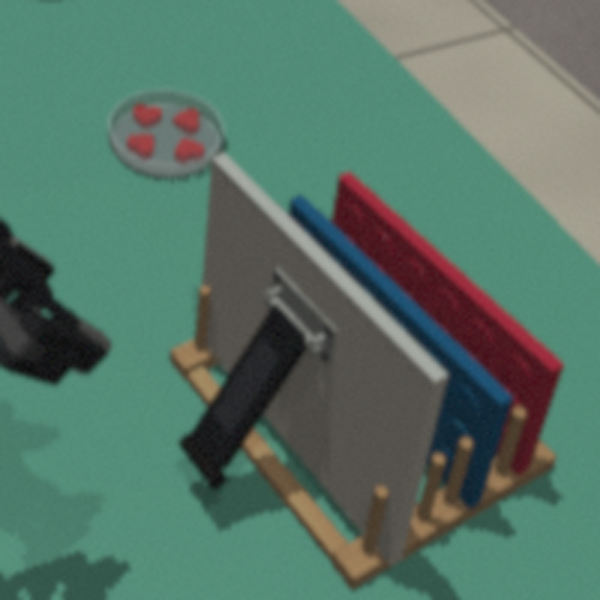

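View pics/t7.png

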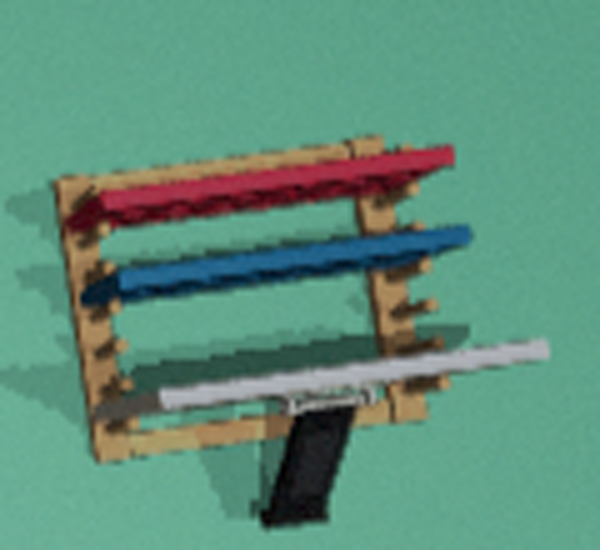

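Side view: the leg is clearly open, foot at about (205,470) in the crop, and the chart still stands in its slot. I'll re-measure the top edge in the process and go over it.

```bash
python3 -m handwheel '[{"grip":50,"tx":-6.5,"ty":3,"tz":6.2,"wx":-0.025,"wy":-0.076,"wz":-0.025},{"grip":50,"tx":-6.5,"ty":3,"tz":6.2,"wx":-0.025,"wy":-0.076,"wz":-0.025},{"grip":50,"tx":-6.5,"ty":3,"tz":6.2,"wx":-0.025,"wy":-0.076,"wz":-0.025},{"grip":50,"tx":-6.5,"ty":3,"tz":6.2,"wx":-0.025,"wy":-0.076,"wz":-0.025},{"grip":50,"tx":-6.5,"ty":3,"tz":6.2,"wx":-0.025,"wy":-0.076,"wz":-0.025},{"grip":50,"tx":-6.5,"ty":3,"tz":6.2,"wx":-0.025,"wy":-0.076,"wz":-0.025},{"grip":50,"tx":-6.5,"ty":3,"tz":6.2,"wx":-0.025,"wy":-0.076,"wz":-0.025},{"grip":50,"tx":-6.5,"ty":3,"tz":6.2,"wx":-0.025,"wy":-0.076,"wz":-0.025},{"grip":50,"tx":-6.5,"ty":3,"tz":6.2,"wx":-0.025,"wy":-0.076,"wz":-0.025},{"grip":50,"tx":-6.5,"ty":3,"tz":6.2,"wx":-0.025,"wy":-0.076,"wz":-0.025}]'
python3 -m handwheel '[{"grip":50,"tx":-6.5,"ty":3,"tz":6.2,"wx":-0.025,"wy":-0.076,"wz":-0.025},{"grip":50,"tx":-6.5,"ty":3,"tz":6.2,"wx":-0.025,"wy":-0.076,"wz":-0.025},{"grip":50,"tx":-6.5,"ty":3,"tz":6.2,"wx":-0.025,"wy":-0.076,"wz":-0.025},{"grip":50,"tx":-6.5,"ty":3,"tz":6.2,"wx":-0.025,"wy":-0.076,"wz":-0.025},{"grip":50,"tx":-6.5,"ty":3,"tz":6.2,"wx":-0.025,"wy":-0.076,"wz":-0.025},{"grip":50,"tx":-6.5,"ty":3,"tz":6.2,"wx":-0.025,"wy":-0.076,"wz":-0.025},{"grip":50,"tx":-6.5,"ty":3,"tz":6.2,"wx":-0.025,"wy":-0.076,"wz":-0.025},{"grip":50,"tx":-6.5,"ty":3,"tz":6.2,"wx":-0.025,"wy":-0.076,"wz":-0.025},{"grip":50,"tx":-6.5,"ty":3,"tz":6.2,"wx":-0.025,"wy":-0.076,"wz":-0.025},{"grip":50,"tx":-6.5,"ty":3,"tz":6.2,"wx":-0.025,"wy":-0.076,"wz":-0.025}]'
python3 -m handwheel '[{"grip":50,"tx":0,"ty":0,"tz":0,"wx":0,"wy":0,"wz":0}]'
python3 - <<'E'
from h import *
np.set_printoptions(precision=3,suppress=True)
a=at_z('top',(432.6,209.4),186);b=at_z('top',(509.8,200.2),186);print(a,b,(a+b)/2,np.arctan2(-(a-b)[0],(a-b)[1]))
P,R,s=pose();print(P,(P-C0)@cx,(P-C0)@cy,R,s['joints'])
E
```

```text
time_s: 10.83
eef_pos: [479.1, -346.4, 232.6]
ee_rot: [0.442, -0.205, 0.628, -0.607]
force: [0.2, -0.0, -0.1]
grip_width: 0.585
time_s: 11.67
eef_pos: [556.6, -297.9, 218.8]
ee_rot: [-0.537, 0.541, -0.459, 0.455]
force: [-0.2, -0.6, 0.6]
grip_width: 0.587
time_s: 11.75
eef_pos: [557.2, -296.2, 218.4]
ee_rot: [-0.538, 0.542, -0.459, 0.454]
force: [-0.0, 0.6, 0.1]
grip_width: 0.583
[ 538.264 -204.672  186.   ] [ 565.816 -401.106  186.   ] [ 552.04  -302.889  186.   ] 0.13935129850364297
[ 557.211 -296.161  218.413] 3.4932389391762495 4.86383942356717 [[ 0.165 -0.008  0.986]
 [-0.986  0.     0.165]
 [-0.002 -1.    -0.008]] [-0.672  0.565  1.156 -0.005  1.427 -0.837]
```

```bash
python3 - <<'E'
from h import *
np.set_printoptions(precision=3,suppress=True)
P,R,s=pose();c=np.array([np.cos(.147),np.sin(.147),0])
plan(P,R,[552.5,-302.3,161],tool(-cz,c),5)
E
```

```text
5 rows t [ 1.07 11.49 -1.07] w [ 0.002  0.004 -0.   ] |t| 11.6 |w| 0.004
```

```bash
python3 -m handwheel '[{"grip":50,"tx":2.6,"ty":7,"tz":-2.6,"wx":0.005,"wy":0.01,"wz":0},{"grip":50,"tx":2.6,"ty":10,"tz":-2.6,"wx":0.003,"wy":0.01,"wz":0},{"grip":50,"tx":0,"ty":14,"tz":0,"wx":0,"wy":0,"wz":0},{"grip":50,"tx":0,"ty":14,"tz":0,"wx":0,"wy":0,"wz":0},{"grip":50,"tx":0,"ty":12,"tz":0,"wx":0,"wy":0,"wz":0},{"grip":50,"tx":0,"ty":0,"tz":0,"wx":0,"wy":0,"wz":0}]'
python3 - <<'E'
from h import *
np.set_printoptions(precision=3,suppress=True)
P,R,s=pose();print(P,R[:,2],s['force'])
snap('side','s8.png',(340,470,230,360),4);snap('top','t8.png',(400,520,130,240),5)
E
```

```text
time_s: 12.25
eef_pos: [549.9, -305.2, 160.5]
ee_rot: [0.533, -0.532, 0.466, -0.464]
force: [0.2, 0.2, 0.6]
grip_width: 0.582
[ 549.857 -305.183  160.531] [ 0.991  0.135 -0.001] [0.231 0.248 0.596]
```

View pics/s8.png

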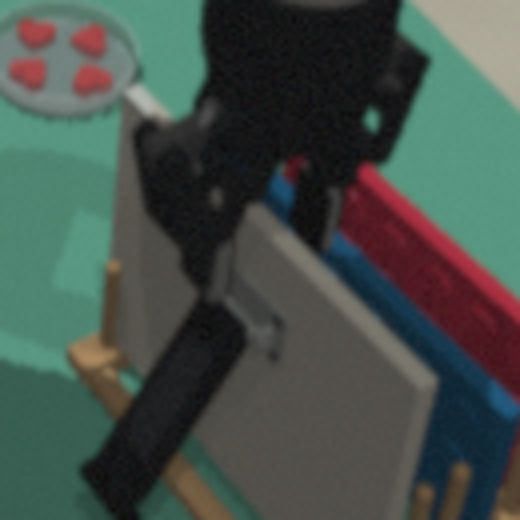

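Fingers straddle the board's top edge above the bracket. A small correction, then close.

```bash
python3 -m handwheel '[{"grip":50,"tx":-2,"ty":0,"tz":1.5,"wx":0,"wy":0,"wz":0},{"grip":20,"tx":0,"ty":0,"tz":0,"wx":0,"wy":0,"wz":0},{"grip":5,"tx":0,"ty":0,"tz":0,"wx":0,"wy":0,"wz":0},{"grip":5,"tx":0,"ty":0,"tz":0,"wx":0,"wy":0,"wz":0},{"grip":5,"tx":0,"ty":0,"tz":0,"wx":0,"wy":0,"wz":0},{"grip":5,"tx":0,"ty":0,"tz":0,"wx":0,"wy":0,"wz":0},{"grip":5,"tx":0,"ty":0,"tz":0,"wx":0,"wy":0,"wz":0}]' 60
python3 -c "
from h import *
P,R,s=pose();print(P,s['force'],s['grip_width']*85.4)"
```

```text
time_s: 12.93
eef_pos: [553.1, -303.1, 164.8]
ee_rot: [0.534, -0.533, 0.463, -0.466]
force: [2.0, 0.1, 2.9]
grip_width: 0.102
[ 553.14766053 -303.09178385  164.77150812] [2.00881914 0.06766251 2.93105644] 8.695524185273491
```

```bash
python3 -m handwheel '[{"grip":5,"tx":0,"ty":-3,"tz":0,"wx":0,"wy":0,"wz":0},{"grip":5,"tx":0,"ty":-6,"tz":0,"wx":0,"wy":0,"wz":0},{"grip":5,"tx":0,"ty":-10,"tz":0,"wx":0,"wy":0,"wz":0},{"grip":5,"tx":0,"ty":-12,"tz":0,"wx":0,"wy":0,"wz":0},{"grip":5,"tx":0,"ty":0,"tz":0,"wx":0,"wy":0,"wz":0}]' 80
python3 - <<'E'
from h import *
np.set_printoptions(precision=3,suppress=True)
P,R,s=pose();print(P,R,s['force'],s['grip_width']*85.4)
snap('side','s9.png',(300,500,200,400),3)
E
```

```text
time_s: 13.35
eef_pos: [553.1, -303.4, 198.0]
ee_rot: [0.534, -0.533, 0.462, -0.466]
force: [1.2, 0.1, -3.4]
grip_width: 0.097
[ 553.114 -303.434  197.97 ] [[ 0.138  0.005  0.99 ]
 [-0.99  -0.003  0.138]
 [ 0.004 -1.     0.004]] [ 1.234  0.095 -3.368] 8.259772297348718
```

View pics/s9.png

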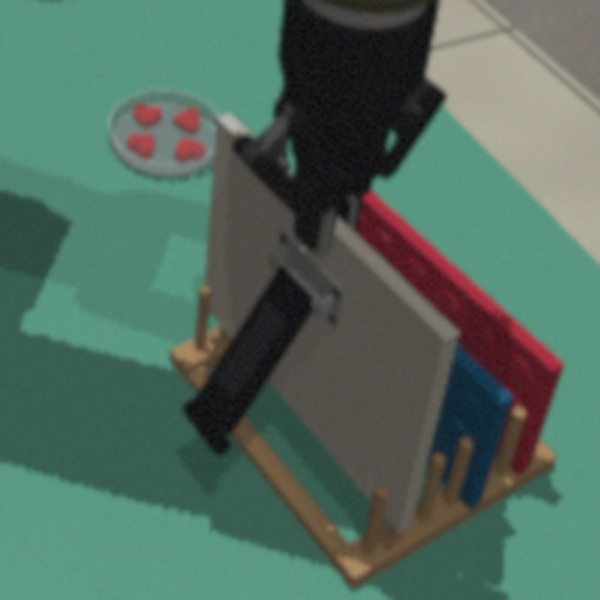

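```bash
python3 -m handwheel '[{"grip":5,"tx":0,"ty":-15,"tz":0,"wx":0,"wy":0,"wz":0},{"grip":5,"tx":0,"ty":-20,"tz":0,"wx":0,"wy":0,"wz":0},{"grip":5,"tx":0,"ty":-20,"tz":0,"wx":0,"wy":0,"wz":0},{"grip":5,"tx":0,"ty":-15,"tz":0,"wx":0,"wy":0,"wz":0},{"grip":5,"tx":0,"ty":0,"tz":0,"wx":0,"wy":0,"wz":0}]' 80
python3 - <<'E'
from h import *
np.set_printoptions(precision=2,suppress=True)
P,R,s=pose();print(P,s['force'],s['grip_width']*85.4)
c=R[:,2].copy();c[2]=0;c/=np.linalg.norm(c);print(np.arctan2(c[1],c[0]))
L=.30
plan(P,R,[480,-13,240],tool(-cz,c),20)
E
```

```text
time_s: 13.82
eef_pos: [552.6, -303.6, 268.0]
ee_rot: [0.533, -0.533, 0.462, -0.467]
force: [-0.0, 0.4, -3.2]
grip_width: 0.097
[ 552.6  -303.6   268.04] [-0.    0.4  -3.21] 8.3143956083974
0.1379984620656854
20 rows t [-14.89   1.36  -1.6 ] w [-0. -0.  0.] |t| 15.0 |w| 0.0
```

```bash
python3 -m handwheel '[{"grip":5,"tx":-5,"ty":0.5,"tz":-1,"wx":0,"wy":0,"wz":0},{"grip":5,"tx":-10,"ty":1,"tz":-1.5,"wx":0,"wy":0,"wz":0},{"grip":5,"tx":-15,"ty":1,"tz":-1.6,"wx":0,"wy":0,"wz":0},{"grip":5,"tx":-18,"ty":1,"tz":-1.6,"wx":0,"wy":0,"wz":0},{"grip":5,"tx":-18,"ty":1,"tz":-1.6,"wx":0,"wy":0,"wz":0},{"grip":5,"tx":-18,"ty":1,"tz":-1.6,"wx":0,"wy":0,"wz":0},{"grip":5,"tx":-18,"ty":1,"tz":-1.6,"wx":0,"wy":0,"wz":0},{"grip":5,"tx":-18,"ty":1,"tz":-1.6,"wx":0,"wy":0,"wz":0},{"grip":5,"tx":-18,"ty":1,"tz":-1.6,"wx":0,"wy":0,"wz":0},{"grip":5,"tx":-18,"ty":1,"tz":-1.6,"wx":0,"wy":0,"wz":0}]'
python3 -m handwheel '[{"grip":5,"tx":-18,"ty":2,"tz":-1.6,"wx":0,"wy":0,"wz":0},{"grip":5,"tx":-18,"ty":2,"tz":-1.6,"wx":0,"wy":0,"wz":0},{"grip":5,"tx":-18,"ty":2,"tz":-1.6,"wx":0,"wy":0,"wz":0},{"grip":5,"tx":-18,"ty":2,"tz":-1.6,"wx":0,"wy":0,"wz":0},{"grip":5,"tx":-18,"ty":2,"tz":-1.6,"wx":0,"wy":0,"wz":0},{"grip":5,"tx":-18,"ty":2,"tz":-1.6,"wx":0,"wy":0,"wz":0},{"grip":5,"tx":-14,"ty":2,"tz":-1.6,"wx":0,"wy":0,"wz":0},{"grip":5,"tx":-10,"ty":1,"tz":-1.6,"wx":0,"wy":0,"wz":0},{"grip":5,"tx":-5,"ty":0,"tz":-1.6,"wx":0,"wy":0,"wz":0},{"grip":5,"tx":0,"ty":0,"tz":0,"wx":0,"wy":0,"wz":0}]'
python3 - <<'E'
from h import *
np.set_printoptions(precision=3,suppress=True)
P,R,s=pose();print(P,s['force'],s['grip_width']*85.4,s['joints'])
c=R[:,2].copy();c[2]=0;c/=np.linalg.norm(c);print(np.arctan2(c[1],c[0]))
L=.31;d=np.sin(L)*c-np.cos(L)*cz
o=np.array([608,6.5,3.5])-100*c;o[2]=3.5+30
plan(P,R,o-148*d,tool(d,np.cos(L)*c+np.sin(L)*cz),10)
snap('side','s10.png',(200,500,100,400),2);snap('top','t10.png',(240,500,100,300),3)
E
```

```text
time_s: 14.65
eef_pos: [514.5, -149.2, 253.4]
ee_rot: [-0.533, 0.533, -0.465, 0.464]
force: [-0.2, -0.5, -3.9]
grip_width: 0.093
time_s: 15.48
eef_pos: [482.1, -16.3, 239.9]
ee_rot: [0.534, -0.533, 0.463, -0.465]
force: [0.5, -0.4, -4.6]
grip_width: 0.094
[482.094 -16.25  239.945] [ 0.507 -0.391 -4.572] 8.002095005181678 [-0.277  0.211  1.608 -0.     1.321 -0.416]
0.1393446890145124
10 rows t [-0.51  6.27 -2.64] w [0.031 0.    0.   ] |t| 6.8 |w| 0.031
```

View pics/s10.png

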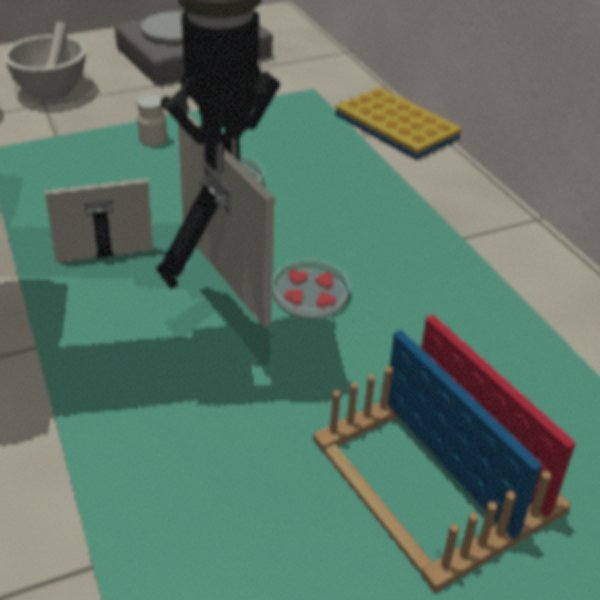

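View pics/t10.png

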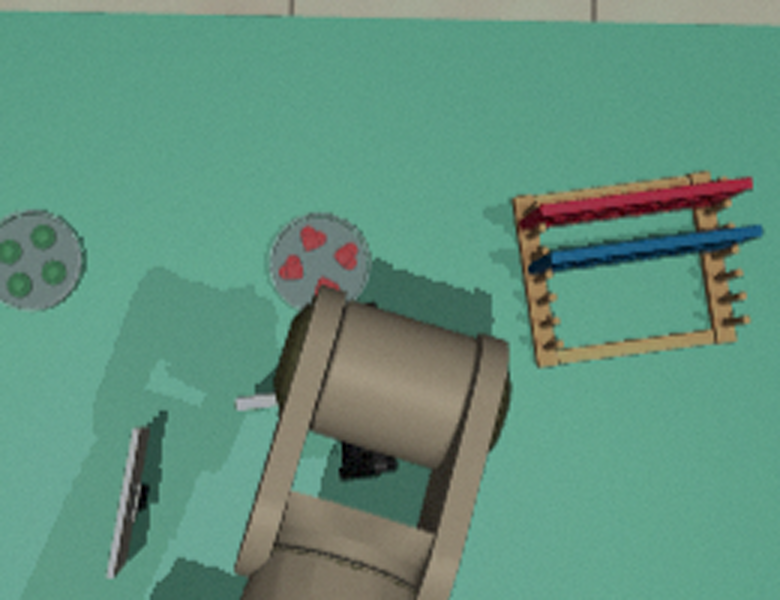

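Chart is clear, leg open, red dish ahead, small look-alike well to the left. Now lean and descend to 30 mm above the mat.

```bash
python3 -m handwheel '[{"grip":5,"tx":-0.5,"ty":6.3,"tz":-2.6,"wx":0.031,"wy":0,"wz":0},{"grip":5,"tx":-0.5,"ty":6.3,"tz":-2.6,"wx":0.031,"wy":0,"wz":0},{"grip":5,"tx":-0.5,"ty":6.3,"tz":-2.6,"wx":0.031,"wy":0,"wz":0},{"grip":5,"tx":-0.5,"ty":6.3,"tz":-2.6,"wx":0.031,"wy":0,"wz":0},{"grip":5,"tx":-0.5,"ty":6.3,"tz":-2.6,"wx":0.031,"wy":0,"wz":0},{"grip":5,"tx":-0.5,"ty":6.3,"tz":-2.6,"wx":0.031,"wy":0,"wz":0},{"grip":5,"tx":-0.5,"ty":6.3,"tz":-2.6,"wx":0.031,"wy":0,"wz":0},{"grip":5,"tx":-0.5,"ty":6.3,"tz":-2.6,"wx":0.031,"wy":0,"wz":0},{"grip":5,"tx":-0.5,"ty":6.3,"tz":-2.6,"wx":0.031,"wy":0,"wz":0},{"grip":5,"tx":-0.5,"ty":6.3,"tz":-2.6,"wx":0.031,"wy":0,"wz":0}]'
python3 -m handwheel '[{"grip":5,"tx":0,"ty":0,"tz":0,"wx":0,"wy":0,"wz":0}]'
python3 - <<'E'
from h import *
np.set_printoptions(precision=2,suppress=True)
P,R,s=pose();print(P,s['force'],s['grip_width']*85.4,R)
o=P+148*R[:,1];print('origin est',o)
X=[o+R[:,2]*x+y*-R[:,0]-R[:,1]*z for x,y,z in((-5,-100,0),(-5,100,0),(5,-100,0),(-5,-100,170),(-5,100,170))]
print(proj('side',X))
snap('side','s11.png',(260,400,140,290),4)
E
```

```text
time_s: 16.42
eef_pos: [465.3, -15.2, 174.2]
ee_rot: [0.609, -0.444, 0.386, -0.532]
force: [0.5, 0.7, -4.2]
grip_width: 0.098
time_s: 16.5
eef_pos: [464.0, -14.7, 173.0]
ee_rot: [0.609, -0.444, 0.387, -0.531]
force: [-1.2, 0.5, -4.0]
grip_width: 0.097
[464.05 -14.73 173.04] [-1.21  0.51 -4.01] 8.289678226846696 [[ 0.14  0.3   0.94]
 [-0.99  0.04  0.13]
 [ 0.   -0.95  0.31]]
origin est [508.78  -8.57  32.1 ]
[[340.5  277.64]
 [300.93 229.21]
 [344.11 275.23]
 [320.64 228.97]
 [279.57 182.27]]
```

View pics/s11.png

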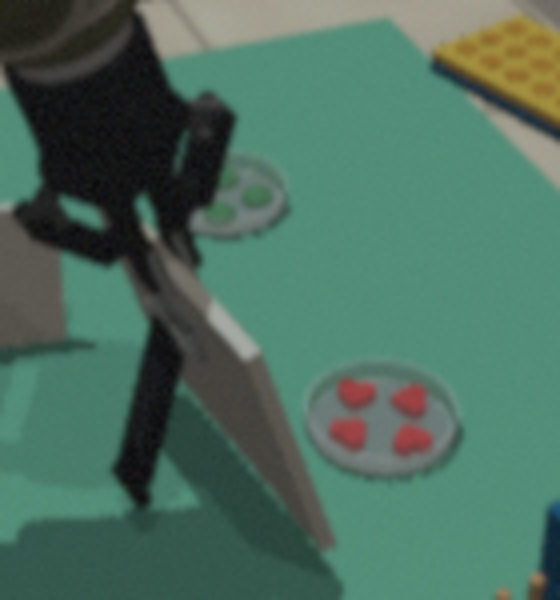

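The image agrees with the estimate: lower right corner seen at (340.5,277), predicted (340.5,277.6). I'll lower it gently.

```bash
python3 -m handwheel '[{"grip":5,"tx":0,"ty":5.7,"tz":-1.9,"wx":0,"wy":0,"wz":0},{"grip":5,"tx":0,"ty":5.7,"tz":-1.9,"wx":0,"wy":0,"wz":0},{"grip":5,"tx":0,"ty":4.7,"tz":-1.5,"wx":0,"wy":0,"wz":0},{"grip":5,"tx":0,"ty":3.8,"tz":-1.2,"wx":0,"wy":0,"wz":0},{"grip":5,"tx":0,"ty":1.9,"tz":-0.6,"wx":0,"wy":0,"wz":0},{"grip":5,"tx":0,"ty":0.9,"tz":-0.3,"wx":0,"wy":0,"wz":0},{"grip":5,"tx":0,"ty":0,"tz":0,"wx":0,"wy":0,"wz":0}]'
python3 - <<'E'
from h import *
np.set_printoptions(precision=2,suppress=True)
P,R,s=pose();print(P,s['force'],s['grip_width']*85.4);print('origin est',P+148*R[:,1])
E
python3 -m handwheel '[{"grip":5,"tx":0,"ty":0.9,"tz":-0.3,"wx":0,"wy":0,"wz":0},{"grip":5,"tx":0,"ty":0.9,"tz":-0.3,"wx":0,"wy":0,"wz":0},{"grip":5,"tx":0,"ty":0,"tz":0,"wx":0,"wy":0,"wz":0}]'
```

```text
time_s: 17.13
eef_pos: [465.3, -14.3, 150.4]
ee_rot: [0.61, -0.444, 0.386, -0.531]
force: [0.4, 0.0, -4.2]
grip_width: 0.096
[465.26 -14.34 150.42] [ 0.43  0.02 -4.15] 8.18948915991783
origin est [510.28  -8.23   9.57]
time_s: 17.38
eef_pos: [465.2, -14.4, 148.7]
ee_rot: [0.61, -0.444, 0.386, -0.531]
force: [-0.3, 0.1, -4.2]
grip_width: 0.096
```

```bash
python3 -m handwheel '[{"grip":5,"tx":0,"ty":0.9,"tz":-0.3,"wx":0,"wy":0,"wz":0},{"grip":5,"tx":0,"ty":0.9,"tz":-0.3,"wx":0,"wy":0,"wz":0},{"grip":5,"tx":0,"ty":0,"tz":0,"wx":0,"wy":0,"wz":0}]'
python3 -m handwheel '[{"grip":5,"tx":0,"ty":0.9,"tz":-0.3,"wx":0,"wy":0,"wz":0},{"grip":5,"tx":0,"ty":0,"tz":0,"wx":0,"wy":0,"wz":0}]'
python3 -m handwheel '[{"grip":5,"tx":0,"ty":0.9,"tz":-0.3,"wx":0,"wy":0,"wz":0},{"grip":5,"tx":0,"ty":0,"tz":0,"wx":0,"wy":0,"wz":0}]'
```

```text
time_s: 17.63
eef_pos: [465.1, -14.4, 146.6]
ee_rot: [0.61, -0.444, 0.386, -0.531]
force: [0.4, 0.4, -3.9]
grip_width: 0.097
time_s: 17.8
eef_pos: [465.2, -14.4, 145.8]
ee_rot: [0.61, -0.444, 0.386, -0.531]
force: [0.3, -0.3, -4.4]
grip_width: 0.098
time_s: 17.97
eef_pos: [465.8, -14.5, 145.5]
ee_rot: [0.61, -0.444, 0.385, -0.532]
force: [1.8, 1.5, -0.0]
grip_width: 0.098
```

```bash
python3 - <<'E'
from h import *
np.set_printoptions(precision=3,suppress=True)
P,R,s=pose();print(P,s['force'],np.arctan2(R[2,2],np.hypot(*R[:2,2])),R[2,0])
snap('side','s12.png',(270,370,180,290),6)
E
```

```text
[465.833 -14.531 145.472] [ 1.765  1.488 -0.034] 0.31415839768413445 0.001913307857405011
```

View pics/s12.png

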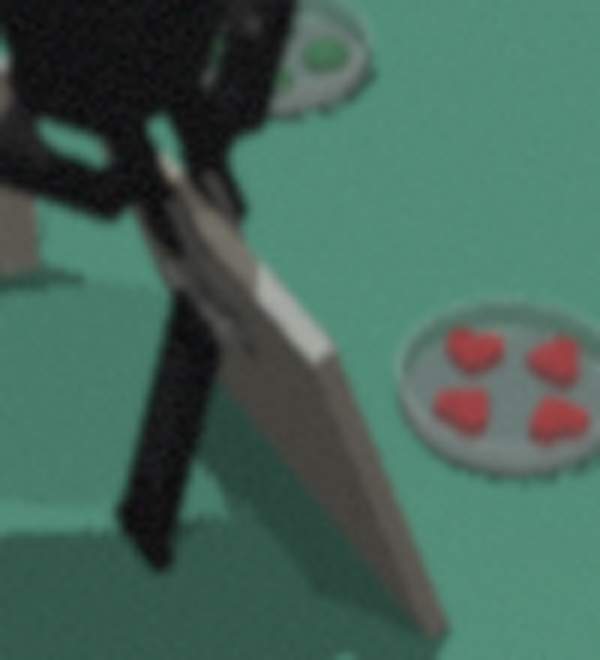

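```bash
python3 -m handwheel '[{"grip":5,"tx":0,"ty":0.6,"tz":-0.2,"wx":0,"wy":0,"wz":0},{"grip":5,"tx":0,"ty":0,"tz":0,"wx":0,"wy":0,"wz":0}]'
python3 -m handwheel '[{"grip":5,"tx":0,"ty":0,"tz":0,"wx":0,"wy":0,"wz":0},{"grip":5,"tx":0,"ty":0,"tz":0,"wx":0,"wy":0,"wz":0}]' 20
python3 -m handwheel '[{"grip":12,"tx":0,"ty":0,"tz":0,"wx":0,"wy":0,"wz":0},{"grip":16,"tx":0,"ty":0,"tz":0,"wx":0,"wy":0,"wz":0},{"grip":20,"tx":0,"ty":0,"tz":0,"wx":0,"wy":0,"wz":0},{"grip":26,"tx":0,"ty":0,"tz":0,"wx":0,"wy":0,"wz":0},{"grip":30,"tx":0,"ty":0,"tz":0,"wx":0,"wy":0,"wz":0},{"grip":30,"tx":0,"ty":0,"tz":0,"wx":0,"wy":0,"wz":0}]'
python3 - <<'E'
from h import *
np.set_printoptions(precision=3,suppress=True)
P,R,s=pose();print(P,s['force'],s['grip_width']*85.4)
snap('side','s13.png',(270,370,180,290),6)
E
```

```text
time_s: 18.18
eef_pos: [466.2, -14.6, 145.3]
ee_rot: [0.61, -0.444, 0.385, -0.532]
force: [2.1, 1.2, 4.9]
grip_width: 0.096
time_s: 18.35
eef_pos: [466.1, -14.6, 145.3]
ee_rot: [0.61, -0.444, 0.385, -0.532]
force: [1.2, 1.1, 5.9]
grip_width: 0.097
time_s: 18.85
eef_pos: [465.1, -14.4, 144.2]
ee_rot: [0.61, -0.444, 0.386, -0.531]
force: [-0.3, 0.1, -0.5]
grip_width: 0.352
[465.12  -14.39  144.168] [-0.302  0.136 -0.533] 30.086137013010852
```

View pics/s13.png

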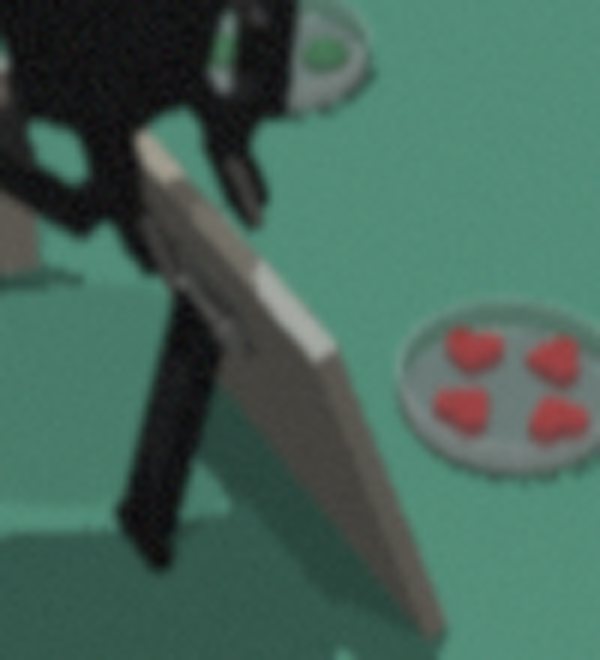

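Chart stands by itself with the fingers open and zero force. I'll retract along the board.

```bash
python3 -m handwheel '[{"grip":34,"tx":0,"ty":-5,"tz":0,"wx":0,"wy":0,"wz":0},{"grip":34,"tx":0,"ty":-10,"tz":0,"wx":0,"wy":0,"wz":0},{"grip":34,"tx":0,"ty":-15,"tz":0,"wx":0,"wy":0,"wz":0},{"grip":34,"tx":0,"ty":-20,"tz":0,"wx":0,"wy":0,"wz":0},{"grip":34,"tx":0,"ty":-30,"tz":0,"wx":0,"wy":0,"wz":0},{"grip":34,"tx":0,"ty":-30,"tz":0,"wx":0,"wy":0,"wz":0},{"grip":34,"tx":0,"ty":-30,"tz":0,"wx":0,"wy":0,"wz":0},{"grip":34,"tx":0,"ty":-20,"tz":0,"wx":0,"wy":0,"wz":0},{"grip":34,"tx":0,"ty":0,"tz":0,"wx":0,"wy":0,"wz":0}]'
python3 -m handwheel '[{"grip":34,"tx":30,"ty":0,"tz":0,"wx":0,"wy":0,"wz":0},{"grip":34,"tx":35,"ty":0,"tz":0,"wx":0,"wy":0,"wz":0},{"grip":34,"tx":35,"ty":0,"tz":0,"wx":0,"wy":0,"wz":0},{"grip":34,"tx":35,"ty":0,"tz":0,"wx":0,"wy":0,"wz":0},{"grip":34,"tx":35,"ty":0,"tz":0,"wx":0,"wy":0,"wz":0},{"grip":34,"tx":35,"ty":0,"tz":0,"wx":0,"wy":0,"wz":0},{"grip":34,"tx":30,"ty":0,"tz":0,"wx":0,"wy":0,"wz":0},{"grip":34,"tx":0,"ty":0,"tz":0,"wx":0,"wy":0,"wz":0}]'
python3 - <<'E'
from h import *
snap('side','s14.png',(240,400,140,290),5);snap('top','t14.png',(240,400,130,260),5)
E
```

```text
time_s: 19.65
eef_pos: [416.8, -21.5, 300.8]
ee_rot: [0.61, -0.443, 0.383, -0.533]
force: [0.0, 0.1, 0.2]
grip_width: 0.397
time_s: 20.32
eef_pos: [448.8, -258.0, 295.4]
ee_rot: [0.608, -0.444, 0.387, -0.532]
force: [0.4, 0.7, -0.0]
grip_width: 0.396
```

View pics/s14.png

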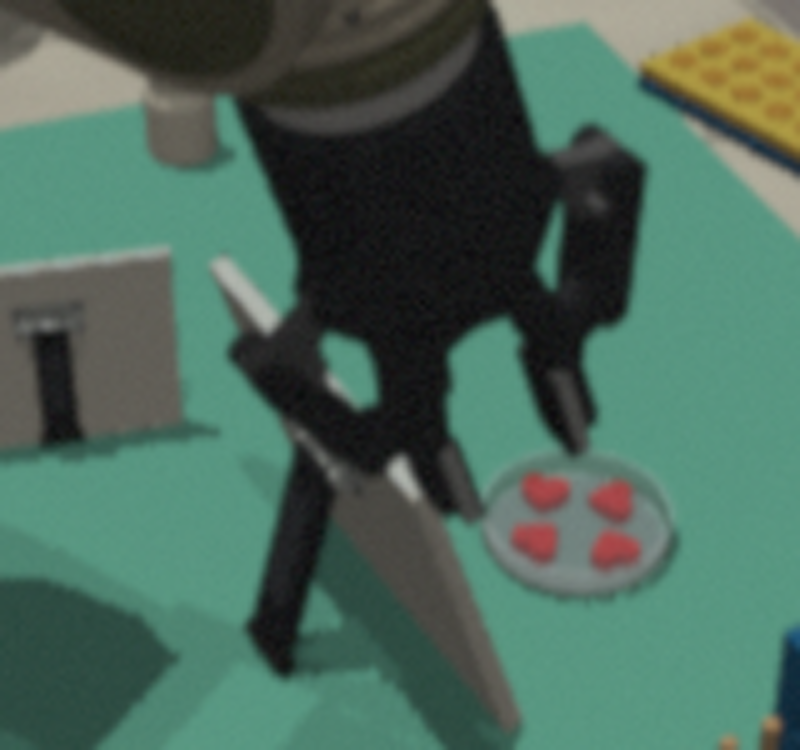

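View pics/t14.png

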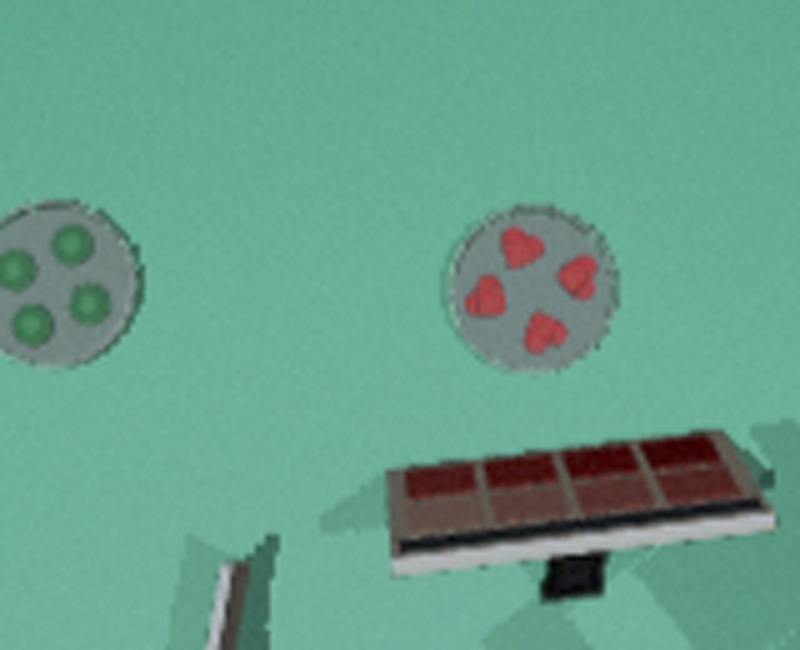

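The chart stands leaning back, red face to the dish. I'll check the numbers and moulds.

```bash
python3 - <<'E'
from h import *
np.set_printoptions(precision=2,suppress=True)
p=lambda u,v:(240+u/5,130+v/5)
a=at_z('top',p(387,471),5);b=at_z('top',p(723,431),5)
m=(a+b)/2;y=(a-b)[:2]/np.linalg.norm((a-b)[:2]);x=np.array([y[1],-y[0]])
D=(at_z('top',p(534,204),20)+at_z('top',p(534,372),20)+at_z('top',p(448,288),20)+at_z('top',p(619,288),20))/4
o=m[:2]-4.8*x;v=D[:2]-o;print(a,b,np.linalg.norm(a-b),'dish',D,'x,y',v@x*np.cos(.31),v@y)
# lean fit: back top corners
best=[]
for L in np.arange(.2,.45,.01):
    zc=np.array([*(-np.sin(L)*x),np.cos(L)]);xc=np.array([*(np.cos(L)*x),np.sin(L)]);yc=np.array([*y,0])
    O=np.array([*o,3.5]);X=[O-5*xc+s*100*yc+170*zc for s in(1,-1)]
    best.append((np.abs(proj('top',X)-np.array([p(396,575),p(774,527)])).max(),round(L,2)))
print(sorted(best)[:3])
snap('top','t15.png',(160,520,100,320),2)
E
```

```text
[499.25  91.32   5.  ] [ 526.95 -106.34    5.  ] 199.59576614482043 dish [607.89   7.36  20.  ] x,y 95.9397648707005 1.575951311712911
[(np.float64(0.8337407390820886), np.float64(0.28)), (np.float64(0.8842433134159933), np.float64(0.29)), (np.float64(1.0654030634458138), np.float64(0.3))]
```

View pics/t15.png

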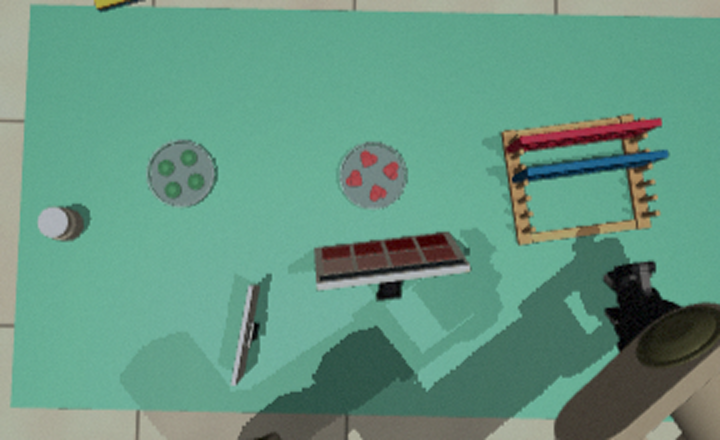

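Everything checks out: moulds, dishes and jar are where they started, and the chart is free-standing. Handing in.

```bash
python3 -c "
from rig import sense,ctrl
print(sense()['time_s']);ctrl.finish_job()"
```

```text
20.4667
the job is handed in; nothing more can be done
```

The chart is standing on its lower edge and leg beside the red dish, and I handed the job in at 20.5 s.

- **Leg:** I pinched it in the rack and swung it open about 0.59 rad. The force then rose to about 16 N, which marks the stop. It still looked fully open in the last side view.
- **Setting down:** I lifted the chart by its top edge, leaned it back 0.31 rad and lowered it until light contact. The fingers then released with no visible movement.
- **Last checks:** In the pictures, the red dish's centre is about 96 mm in front of the chart and 2 mm off its middle, so the gap to the rim is about 45 mm. The lean fits best at 0.28–0.30 rad, slightly under the nominal 0.31 but well inside the limits.
- **Other objects:** The red dish measured within about 1 mm of its start. The green dish, moulds and jar show no visible movement; I judged those by eye.

No check failed. The job reports no verdict, so I can't confirm how it was judged.

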